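# Load the classroom battery dock, tug-test the cartridges and set its contact screw

## Robot

A 6-joint arm with a two-finger parallel gripper is mounted at the origin on a cart in front of the work surface, level with it; the furniture and walls round the work are solid. World frame = base frame: x ahead of the robot, y to its left, z up, the work surface at z = 0. Lengths are in m, angles in rad, forces in N, time in s.
With the tool pointing down it reaches from about 0.3 to 0.95 m from the base axis. Payload 3.1 kg.
Tool frame: the origin (TCP) lies at the very end of the fingers, on their centre line; the grasp point (between the pads) lies 19 mm behind it; z points along the fingers, y is the line along which they close (so a half turn about z gives the same grasp; the last joint's range is limited). The gripper opens to 85 mm and grips with 20 to 120 N. Pads are 22 mm wide; open, the fingers measure 114 mm over their backs; the gripper's body (76 mm by 85 mm) begins 54 mm behind the grasp point. The pads swing forward as they close: fully open they stand 13 mm farther back than shut.
Start: joints at [-1.291, 0.308, 1.634, -0, 1.2, -0.07], TCP at [0.214, -0.587, 0.231] pointing down, gripper open.
Joint ranges: [-3.06, 3.06], [-0.79, 1.96], [0.05, 2.63], [-1.19, 4.34], [0.05, 2.64], [-2.94, 2.94]. Speed limits (rad/s): [2.79, 2.79, 3.14, 3.14, 3.14, 3.14].

## Interface

Orientations are given as a unit quaternion [w, x, y, z].
In Python, from workcell import r gives the robot as it stands. The module is installed in compiled form; this text tells all that it offers.
- The arm moves only by the tool carry_out, never from a script. Its argument "motion" is a list of rows, each an object with "delta_pos": the shift along the tool's x, y, z in m, a list of three; "dr": the turn, a rotation vector about the tool's x, y, z in rad, a list of three; "grip": the opening, from 0 (shut) to 1 (fully open). A call has 1 to 12 rows; each row shifts and turns the commanded pose from where the row before left it, along the tool's axes as they then stand; what a row does not reach is not made up. A row lasts 1/8 s, in which the tool goes at most 62.5 mm and 10.7 degrees, less where a joint would pass 70% of its speed; a pose out of reach is approached as far as the arm can. A call with a gripper value outside its range is refused whole. The fingers move at their own pace and stop on an object; "force" is the grip in N (left out, the last holds). Time passes only in rows, so rows that do not move let the fingers close. It gives the time, the measured TCP pose, the force, the opening and the grip force at its end, in the units of the state.
- r.get_obs(): the state, without advancing time (a new reading comes with each control period).
- r.grab_frame(name): name is "scene" or "top" or "wrist"; returns the picture (400x640x3 uint8, red, green, blue); there is no depth.
- r.get_calibration(name): a dict with "fx", "fy", "cx", "cy" (pixels), "xyz" and "attitude" of the camera in the world; the wrist camera has in their place "mount" (4x4, takes a point from camera to tool coordinates, whose origin is the TCP and whose axes are the flange's). Camera axes: x right, y down, z forward; pixel columns grow to the right and rows downward; lengths in m; the calibration is good to about 2 mm. A picture is of the moment at which its call begins: read the wrist's pose just before it. get_calibration takes no time and is no camera call.
- r.job_done(): hands the job in; it is judged then, once.
The state is a dict: "time": time; "joint_positions": joint angles; "qvel": joint speeds; "joint_torque": joint torques, N m; "tcp_pos": TCP position; "tcp_rot": TCP orientation; "wrist_force": force on the tool from outside, world axes, zero at the start; "wrist_torque": the same for the moment, N m; "gripper_width": finger opening in m; "grasp_force": force on a finger pad.
Only numpy, scipy, OpenCV 4.12 (cv2) and the standard library are available. Lean on these libraries where they do the work, as an engineer would, in place of code of your own. Each camera call takes 0.05 s, during which the arm holds its last target. There are 200 camera calls.

## Task

Take every battery cartridge out of the tray, press it down into the dock bay of its own colour until it latches, then tug it straight up: a latched one brings its cradle up with it to the upper stop, and is left standing up there; one that comes away by itself must be pressed in again and tugged again. When all of them are latched with their cradles up, turn the orange screw knob clockwise until it bottoms, then back it off a quarter turn and let go. Leave the earbud case, the screwdriver and the battery holder alone.

Things in the scene. Friction and masses are not known exactly. Their poses are not given: they have to be found in the camera images.
- cartridge_red: red battery cartridge, loose, may be absent: square bar 100 (own x) x 32 x 32 mm, with a round steel pin, 8 mm diameter, 8 mm long, on the middle of each end face (116 mm over the pins); black bands near the ends. Origin at the bar's centre. The same whichever end leads and whichever long side is up. About 0.12 kg.
- cradle_red_seat (a point): where the centre of the latched cartridge lies in the white cradle of the red bay (red end blocks and front tab). x along the bay, y across, z up. Rises with the cradle: 48 mm above the desk when down, 58 mm when up. Cradle floor 16 mm below it; dock deck 24 mm below it when down.
- cradle_red (a joint): height of the red bay's cradle, m: 0 = down (start), 0.010 = up against its stop. Only a latched cartridge takes it along when pulled, with about 5 to 8 N; it stays where it is left, and pressing on it pushes it down again.
- cartridge_yellow: yellow battery cartridge, loose, may be absent: square bar 100 (own x) x 32 x 32 mm, with a round steel pin, 8 mm diameter, 8 mm long, on the middle of each end face (116 mm over the pins); black bands near the ends. Origin at the bar's centre. The same whichever end leads and whichever long side is up. About 0.12 kg.
- cradle_yellow_seat (a point): where the centre of the latched cartridge lies in the white cradle of the yellow bay (yellow end blocks and front tab). x along the bay, y across, z up. Rises with the cradle: 48 mm above the desk when down, 58 mm when up. Cradle floor 16 mm below it; dock deck 24 mm below it when down.
- cradle_yellow (a joint): height of the yellow bay's cradle, m: 0 = down (start), 0.010 = up against its stop. Only a latched cartridge takes it along when pulled, with about 5 to 8 N; it stays where it is left, and pressing on it pushes it down again.
- cartridge_blue: blue battery cartridge, loose, may be absent: square bar 100 (own x) x 32 x 32 mm, with a round steel pin, 8 mm diameter, 8 mm long, on the middle of each end face (116 mm over the pins); black bands near the ends. Origin at the bar's centre. The same whichever end leads and whichever long side is up. About 0.12 kg.
- cradle_blue_seat (a point): where the centre of the latched cartridge lies in the white cradle of the blue bay (blue end blocks and front tab). x along the bay, y across, z up. Rises with the cradle: 48 mm above the desk when down, 58 mm when up. Cradle floor 16 mm below it; dock deck 24 mm below it when down.
- cradle_blue (a joint): height of the blue bay's cradle, m: 0 = down (start), 0.010 = up against its stop. Only a latched cartridge takes it along when pulled, with about 5 to 8 N; it stays where it is left, and pressing on it pushes it down again.
- cartridge_green: green battery cartridge, loose, may be absent: square bar 100 (own x) x 32 x 32 mm, with a round steel pin, 8 mm diameter, 8 mm long, on the middle of each end face (116 mm over the pins); black bands near the ends. Origin at the bar's centre. The same whichever end leads and whichever long side is up. About 0.12 kg.
- cradle_green_seat (a point): where the centre of the latched cartridge lies in the white cradle of the green bay (green end blocks and front tab). x along the bay, y across, z up. Rises with the cradle: 48 mm above the desk when down, 58 mm when up. Cradle floor 16 mm below it; dock deck 24 mm below it when down.
- cradle_green (a joint): height of the green bay's cradle, m: 0 = down (start), 0.010 = up against its stop. Only a latched cartridge takes it along when pulled, with about 5 to 8 N; it stays where it is left, and pressing on it pushes it down again.
- dock: grey charging dock, fixed, 290 x 310 x 24 mm: red, yellow, blue, green bay side by side, 76 mm apart (red at +y). Side cheeks 31 to 47 mm from a bay's middle, 37 mm above the deck, leave 2 mm play per side; the middle 60 mm is open for fingers. Bay ends (to 82 mm) reach 34 mm above the deck. Origin under its centre.
- cradle_red_latch_front: sprung steel tongue at the front end of the red bay (a twin is at the back). Pins pressed down past the tongues push them outward and they snap back over the pins. A cartridge just set down stands about 15 mm high on them; pressing it home takes about 10 to 20 N straight down.
- cradle_yellow_latch_front: sprung steel tongue at the front end of the yellow bay (a twin is at the back). Pins pressed down past the tongues push them outward and they snap back over the pins. A cartridge just set down stands about 15 mm high on them; pressing it home takes about 10 to 20 N straight down.
- cradle_blue_latch_front: sprung steel tongue at the front end of the blue bay (a twin is at the back). Pins pressed down past the tongues push them outward and they snap back over the pins. A cartridge just set down stands about 15 mm high on them; pressing it home takes about 10 to 20 N straight down.
- cradle_green_latch_front: sprung steel tongue at the front end of the green bay (a twin is at the back). Pins pressed down past the tongues push them outward and they snap back over the pins. A cartridge just set down stands about 15 mm high on them; pressing it home takes about 10 to 20 N straight down.
- screw (a joint): turn of the orange screw knob on the dock, rad: grows clockwise seen from above (screwing in), 3.6 = bottomed on its stop; a quarter turn back is 3.6 - 1.57. Stays where it is left (about 0.05 N m of friction).
- screw_grip (a point): centre of the knob's upright bar grip, on the screw axis, 62 mm above the desk, in front of the bays, midway along the dock. The bar is 46 long x 14 thick x 32 mm tall (37 to 69 mm above the desk) on a 48 mm disc; point axes turn with the knob: x along the bar.
- tray: black open tray, fixed, 290 (x) x 156 (y) x 14 mm, walls and dividers 4 mm thick and 14 mm high, floor 4 mm, with two by two compartments, 143 mm apart along x and 76 mm along y; a cartridge lies along x in each (its centre 20 mm above the desk). Origin under its centre.
- earbud_case: dark earbud case with a white lid standing on the desk, 28 x 60 x 46 mm; bystander. Origin under its centre.
- screwdriver: small screwdriver lying on the desk, 126 mm long; bystander. Origin under its centre.
- battery_box: two-cell battery holder, 34 x 78 x 16 mm; bystander. Origin under its centre.
Mind the look-alikes: they are no part of the job. Of the things like the cartridge_blue, leave any that is pink; of the rest the smaller one is meant. Several things have the shape of the cartridge_red; the one meant has the colours described above.

How it is judged:
By the outcome, as a careful person would: the job done as asked, in the order asked, and still so for the second after the job is handed in, with the robot touching nothing.
Of cartridge_red, cartridge_yellow, cartridge_blue, cartridge_green only 3 to 4 are there at a start; the rules pass over those that are not, and their reading is None.
At some moment in a run one of cartridge_red, cartridge_yellow, cartridge_blue, cartridge_green may be knocked a few centimetres aside while the robot is not near it.
Once in a run the grip may slacken for a moment while it holds something.
It also fails if it takes over 210 s, if anything falls off the work surface, if the arm or the gripper's body presses on something with over 40 N, if the wrist force passes 120 N, or if a joint passes its speed limit or range.

## Working session

There is one attempt and no reset: what is moved stays moved. The work goes in short steps, Python scripts to look and compute and a tool call to move; the robot and the scene stay as the last step left them, time stands still between calls to the robot, and variables do not carry over. Pictures are saved under pics/ and viewed, at most 14 in all, crops included, and the job is handed in when it is done.

Besides the shell and the picture viewer there is one more tool, called after "Emit:" in YAML: its name, and indented under it one key for each argument. carry_out: Moves the arm, as the interface text tells. Its arguments: {"type":"object","properties":{"motion":{"type":"array","items":{"type":"object","properties":{"delta_pos":{"type":"array","items":{"type":"number"}},"dr":{"type":"array","items":{"type":"number"}},"grip":{"type":"number"}}}},"force":{"type":"number"}},"required":["motion"]}

```bash
mkdir -p pics; cat > h.py <<'E'
import numpy as np, cv2
from scipy.spatial.transform import Rotation as R
from workcell import r
def q2R(q): q=np.array(q); return R.from_quat([q[1],q[2],q[3],q[0]]).as_matrix()
def cam(n):
    c=r.get_calibration(n); 
    if 'mount' in c:
        o=r.get_obs(); T=np.eye(4); T[:3,:3]=q2R(o['tcp_rot']); T[:3,3]=o['tcp_pos']; M=T@np.array(c['mount'])
        return c,M[:3,:3],M[:3,3]
    a=np.array(c['attitude']); a=q2R(a) if a.size==4 else a.reshape(3,3)
    return c,a,np.array(c['xyz'])
def px2w(C,u,v,z):
    c,A,p=C; d=A@np.array([(u-c['cx'])/c['fx'],(v-c['cy'])/c['fy'],1.]); return p+d*(z-p[2])/d[2]
def w2px(C,P):
    c,A,p=C; q=A.T@(np.array(P)-p); return np.array([c['fx']*q[0]/q[2]+c['cx'],c['fy']*q[1]/q[2]+c['cy']])
def shot(n,f=None):
    C=cam(n); im=r.grab_frame(n)
    if f: cv2.imwrite('pics/'+f,cv2.cvtColor(im,cv2.COLOR_RGB2BGR))
    return C,im
E
python3 - <<'E'
from h import *
for n in ('top','scene'):
    C,im=shot(n,n+'0.png'); print(n,C)
print(r.get_calibration('wrist'));print(r.get_obs())
E
```

```text
top ({'fx': 388.12119871506917, 'fy': 388.12119871506917, 'cx': 325.73000291020907, 'cy': 198.924427895827, 'xyz': array([0.36109577, 0.14231186, 1.65046859]), 'attitude': array([ 0.05060783, -0.70435016,  0.70612088, -0.0521824 ])}, array([[-0.00265941, -0.98943103,  0.14497986],
       [-0.99999439,  0.00233571, -0.00240289],
       [ 0.00203886, -0.14498543, -0.98943169]]), array([0.36109577, 0.14231186, 1.65046859]))
scene ({'fx': 408.25220497570336, 'fy': 408.25220497570336, 'cx': 329.27457288077863, 'cy': 200.80360429052817, 'xyz': array([-0.2345083 ,  0.78693131,  1.14401299]), 'attitude': array([ 0.16311968, -0.42074891,  0.8248592 , -0.34054313])}, array([[-0.59272466, -0.58301864,  0.55566784],
       [-0.80521579,  0.41400147, -0.42453542],
       [ 0.01746476, -0.69906512, -0.71484469]]), array([-0.2345083 ,  0.78693131,  1.14401299]))
{'fx': 333.37960390671486, 'fy': 333.37960390671486, 'cx': 322.4970211004916, 'cy': 201.6159894194134, 'mount': array([[-1.66969616e-04, -9.58940926e-01, -2.83605841e-01,
         7.17518334e-02],
       [ 9.99999734e-01, -3.61429300e-04,  
[... 232 characters left out ...]
nt_positions': array([-1.29069352e+00,  3.08940387e-01,  1.63506749e+00,  1.79568005e-05,
        1.19968836e+00, -6.96993347e-02]), 'qvel': array([ 0.00029277, -0.0016841 , -0.00379578,  0.00104426,  0.00123564,
       -0.0017769 ]), 'joint_torque': array([-5.35329782e-04, -4.16406584e+01, -2.77644020e+01, -7.73716783e-05,
        4.02160309e-03, -2.25105566e-05]), 'tcp_pos': array([ 0.2139677 , -0.58643815,  0.230144  ]), 'tcp_rot': array([-1.04685899e-03,  9.84743782e-01,  1.74007406e-01, -1.02129204e-04]), 'wrist_force': array([-0.20082288,  0.19152354,  0.53350716]), 'wrist_torque': array([ 0.00155746, -0.00958903,  0.03919726]), 'grasp_force': 0.0, 'gripper_width': 0.08538951254360348}
```

View pics/top0.png

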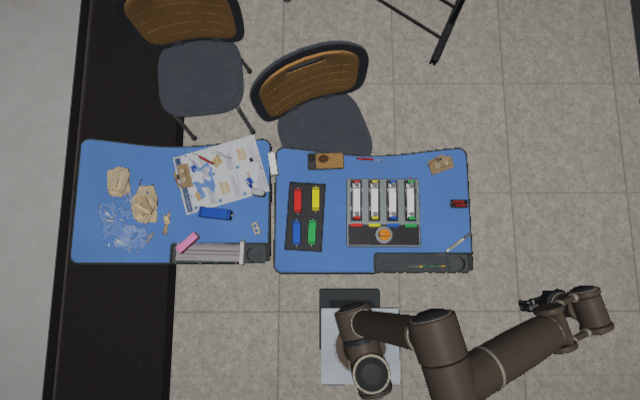

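View pics/scene0.png

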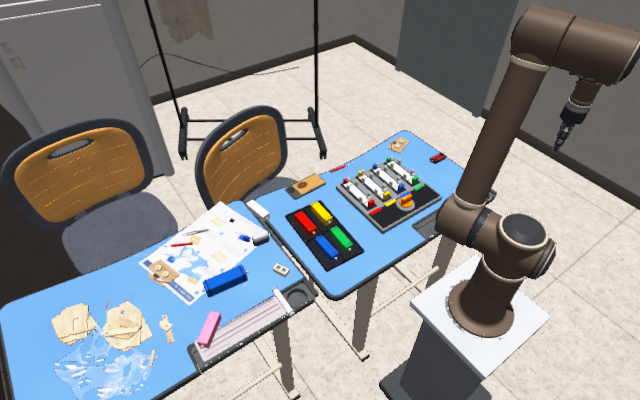

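Candidates: the tray bars are red (297,201), yellow (315,199), blue (296,232) and green (312,233). Look-alikes are the large blue bar (215,213), the pink bar (188,243) and the dark red item (458,203). I'm choosing the four tray bars and will check them in a crop.

```bash
cat >> h.py <<'E'
def mask(im,col):
    h=cv2.cvtColor(im,cv2.COLOR_RGB2HSV).astype(int); H,S,V=h[...,0],h[...,1],h[...,2]
    m={'red':((H<6)|(H>174)),'yellow':(H>22)&(H<34),'blue':(H>106)&(H<122)&(S>180),'green':(H>50)&(H<80),'orange':(H>8)&(H<20)}[col]
    return (m&(S>130)&(V>60)).astype(np.uint8)
def blobs(im,col,amin=20):
    n,l,s,c=cv2.connectedComponentsWithStats(mask(im,col)); out=[]
    for i in range(1,n):
        if s[i,4]>=amin:
            ys,xs=np.where(l==i); out.append((s[i,4],c[i],cv2.minAreaRect(np.c_[xs,ys].astype(np.float32))))
    return out
E
python3 - <<'E'
from h import *
for n in ('top','scene'):
    C=cam(n); im=cv2.cvtColor(cv2.imread(f'pics/{n}0.png'),cv2.COLOR_BGR2RGB)
    for col in ('red','yellow','blue','green','orange'):
        for a,c,rc in blobs(im,col,15):
            u,v=c
            w=px2w(C,u,v,.036 if col!='orange' else .069)
            if 0.2<w[0]<.9 and -.5<w[1]<.5: print(n,col,a,c.round(1),w.round(3),np.round(rc[1],1),round(rc[2],1))
im=cv2.imread('pics/top0.png')[135:280,270:480]
cv2.imwrite('pics/c0.png',cv2.resize(im,None,fx=3.8,fy=3.8,interpolation=cv2.INTER_CUBIC))
E
```

```text
top red 17 [364.8 158.6] [ 0.771 -0.029  0.036] [14.  1.] -0.0
top red 192 [297.5 200.1] [0.593 0.257 0.036] [24.  7.] 90.0
top red 76 [458.9 203. ] [ 0.579 -0.421  0.036] [ 6. 12.] 90.0
top red 19 [356.6 217.6] [0.519 0.01  0.036] [3. 5.] 90.0
top red 34 [355.8 225. ] [0.488 0.013 0.036] [ 2. 11.] 90.0
top yellow 188 [315.4 198.3] [0.6   0.182 0.036] [23.  7.] 90.0
top yellow 22 [374.9 217.8] [ 0.518 -0.067  0.036] [3. 6.] 90.0
top yellow 34 [374.2 225. ] [ 0.487 -0.063  0.036] [11.  2.] 0.0
top blue 19 [299. 232.] [0.459 0.25  0.036] [18.  0.] -90.0
top green 18 [411.5 218. ] [ 0.516 -0.22   0.036] [2. 5.] 90.0
top green 177 [311.5 231.7] [0.46  0.198 0.036] [23.  7.] 90.0
top green 32 [410.4 225.1] [ 0.487 -0.214  0.036] [ 2. 11.] 90.0
top orange 313 [329.3 160.1] [0.757 0.123 0.069] [12.8 25.7] 87.5
top orange 92 [384.  234.2] [ 0.447 -0.098  0.069] [10. 11.] 90.0
scene red 54 [438.2 157.1] [ 0.568 -0.405  0.036] [ 5.5 11.8] 66.8
scene red 24 [337.7 168.2] [ 0.758 -0.011  0.036] [ 1.8 13. ] 69.4
scene red 46 [370.7 203.2] [0.526 0.008 0.036] [8. 6.] 90.0
scene red 45 [375.3 210.8
[... 209 characters left out ...]
 -0.054  0.036] [ 3.1 11.6] 63.4
scene yellow 267 [321.  212.5] [0.596 0.189 0.036] [26.2 10.6] 45.0
scene blue 33 [400.1 187.4] [ 0.525 -0.142  0.036] [5. 7.] 0.0
scene blue 18 [405.  193.8] [ 0.487 -0.133  0.036] [ 1.3 10.7] 63.4
scene blue 306 [326.1 246.9] [0.455 0.269 0.036] [29.  11.3] 45.0
scene blue 34 [244.9 238.4] [0.649 0.475 0.036] [8.9 4.5] 26.6
scene green 35 [414.3 179.9] [ 0.523 -0.219  0.036] [4.9 7.8] 45.0
scene green 37 [418.7 186.9] [ 0.484 -0.205  0.036] [ 3.1 10.7] 63.4
scene green 308 [340.7 238.4] [0.456 0.205 0.036] [28.9 11.7] 49.4
scene orange 298 [307.9 183.4] [0.724 0.16  0.069] [11.6 27.7] 63.4
scene orange 115 [406. 201.] [ 0.436 -0.082  0.069] [10.6 14.8] 45.0
```

View pics/c0.png

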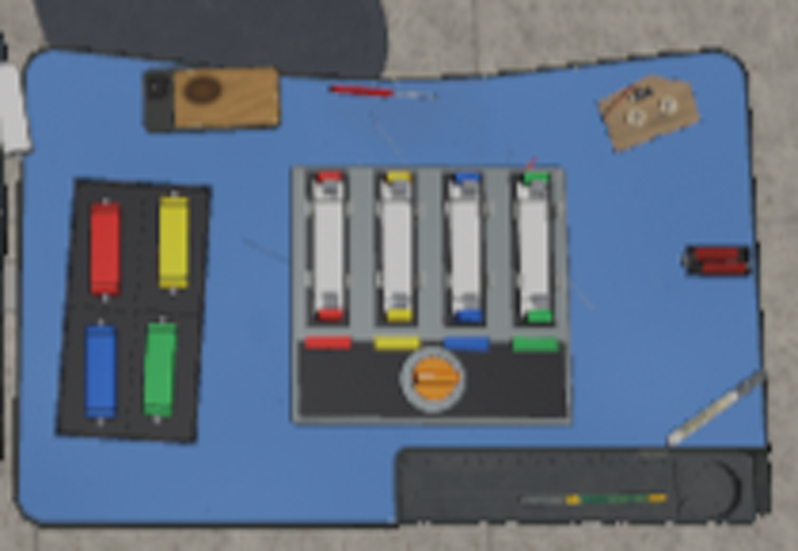

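Emit:
carry_out:
  motion:
    - {"delta_pos": [0, 0, 0], "dr": [0, 0, 0.175], "grip": 1}
    - {"delta_pos": [0, 0, 0], "dr": [0, 0, 0.175], "grip": 1}
    - {"delta_pos": [0.031, -0.048, 0], "dr": [0, 0, 0], "grip": 1}
    - {"delta_pos": [0.031, -0.048, 0], "dr": [0, 0, 0], "grip": 1}
    - {"delta_pos": [0.031, -0.048, 0], "dr": [0, 0, 0], "grip": 1}
    - {"delta_pos": [0.031, -0.048, 0], "dr": [0, 0, 0], "grip": 1}
    - {"delta_pos": [0.031, -0.048, 0], "dr": [0, 0, 0], "grip": 1}
    - {"delta_pos": [0.031, -0.048, 0], "dr": [0, 0, 0], "grip": 1}
    - {"delta_pos": [0.031, -0.048, 0], "dr": [0, 0, 0], "grip": 1}
    - {"delta_pos": [0.031, -0.048, 0], "dr": [0, 0, 0], "grip": 1}
    - {"delta_pos": [0.031, -0.048, 0], "dr": [0, 0, 0], "grip": 1}
    - {"delta_pos": [0, 0, 0], "dr": [0, 0, 0], "grip": 1}

```text
time: 1.6
tcp_pos: [0.4945, -0.1518, 0.2309]
tcp_rot: [-0.001, 1.0, 0.003, -0.0]
wrist_force: [0.2, 0.2, -0.8]
gripper_width: 0.0855
grasp_force: 0.0
```

```bash
python3 - <<'E'
from h import *
C,im=shot('wrist','w1.png'); o=r.get_obs(); print(o['time'],o['tcp_pos'],o['tcp_rot'],o['joint_positions'],C[2])
E
```

```text
1.65 [ 0.49354029 -0.15355773  0.23077964] [-5.39989884e-05  9.99997993e-01  1.92659634e-03 -5.46836243e-04] [-3.85706803e-01  1.00506778e-01  1.88532460e+00 -3.42339960e-04
  1.15681465e+00  1.18137420e+00] [ 0.56637266 -0.15189496  0.37250799]
```

View pics/w1.png

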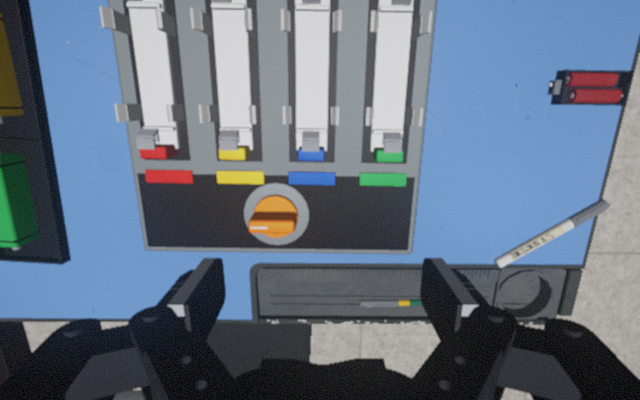

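Emit:
carry_out:
  motion:
    - {"delta_pos": [0.05, -0.025, 0], "dr": [0, 0, 0], "grip": 1}
    - {"delta_pos": [0.05, -0.025, 0], "dr": [0, 0, 0], "grip": 1}
    - {"delta_pos": [0, 0, 0], "dr": [0, 0, 0], "grip": 1}
    - {"delta_pos": [0, 0, 0], "dr": [0, 0, 0], "grip": 1}

```text
time: 2.15
tcp_pos: [0.592, -0.1064, 0.2304]
tcp_rot: [0.0, 1.0, -0.001, -0.001]
wrist_force: [1.1, -0.3, 0.5]
gripper_width: 0.085
grasp_force: 0.0
```

```bash
python3 - <<'E'
from h import *
C,im=shot('wrist','w2.png'); o=r.get_obs(); print(o['time'],o['tcp_pos'])
cv2.imwrite('pics/w2c.png',cv2.cvtColor(cv2.resize(im[60:330,120:520],None,fx=2,fy=2),cv2.COLOR_RGB2BGR))
for col in ('red','yellow','blue','green','orange'):
    for a,c,rc in blobs(im,col,40): print(col,a,c.round(1),px2w(C,*c,.05).round(4),np.round(rc[1],0),round(rc[2]))
E
```

```text
2.2 [ 0.59175245 -0.10651031  0.23063526]
red 342 [195.   92.7] [0.6727 0.0099 0.05  ] [12. 28.] 90
red 48 [  1.4 149. ] [0.6215 0.2017 0.05  ] [ 5. 19.] 0
red 379 [  5.9 186.6] [0.5843 0.2076 0.05  ] [50. 17.] 90
red 444 [615. 171.] [ 0.5991 -0.3939  0.05  ] [11. 42.] 90
red 444 [618.7 185.1] [ 0.5849 -0.4011  0.05  ] [10. 42.] 90
red 80 [  8.3 210.7] [0.5591 0.2119 0.05  ] [ 5. 21.] 72
red 139 [213.7 246.5] [0.5193 0.0073 0.05  ] [10. 24.] 90
red 347 [223.6 259.5] [ 0.5043 -0.0018  0.05  ] [44. 11.] 0
yellow 317 [277.6  93.2] [ 0.6722 -0.0658  0.05  ] [11. 27.] 90
yellow 3674 [ 43.8 164.4] [0.6065 0.1645 0.05  ] [105.  50.] 76
yellow 136 [283.4 247.7] [ 0.5178 -0.0658  0.05  ] [25. 10.] 0
yellow 501 [284.9 260.8] [ 0.5026 -0.0668  0.05  ] [44. 11.] 0
blue 1964 [ 14.3 291.1] [0.4666 0.2304 0.05  ] [85. 41.] 90
blue 185 [356.7 261.5] [ 0.5017 -0.1433  0.05  ] [ 9. 40.] 90
green 314 [442.7  94.2] [ 0.6711 -0.2176  0.05  ] [11. 28.] 90
green 2852 [ 60.3 282.3] [0.4774 0.1777 0.05  ] [85. 47.] 78
green 112 [422.6 248.2] [ 0.5169 -0.2121  0.05  ] [10. 23.] 90
green 328 [410.7 261.6] [ 0.5015 -0.2007  0.05  ] [39. 11.] 0
orange 1391 [318.6 299.2] [ 0.4559 -0.1024  0.05  ] [43. 41.] 2
```

View pics/w2c.png

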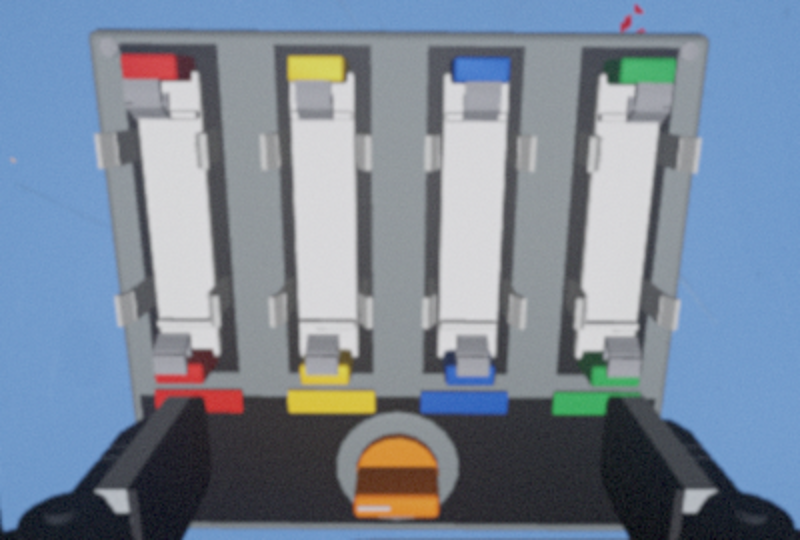

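```bash
python3 - <<'E'
from h import *
C=cam('wrist'); im=cv2.cvtColor(cv2.imread('pics/w2.png'),cv2.COLOR_BGR2RGB)
hsv=cv2.cvtColor(im,cv2.COLOR_RGB2HSV).astype(int)
def box(m,x0,x1,y0,y1):
    ys,xs=np.where(m[y0:y1,x0:x1]); return xs.min()+x0,xs.max()+x0,ys.min()+y0,ys.max()+y0
m={c:mask(im,c) for c in ('red','yellow','green')}; m['blue']=((hsv[...,0]>108)&(hsv[...,0]<122)&(hsv[...,1]>190)&(hsv[...,2]>80)).astype(np.uint8)
for c,x in (('red',195),('yellow',277),('blue',360),('green',442)):
    b=box(m[c],x-24,x+24,82,102); print(c,'back',b)
    # top face: rear edge row
    for z in (.058,): print([px2w(C,u,b[2],z).round(4) for u in (b[0],b[1]+1)])
for c,x in (('yellow',285),('blue',357)):
    b=box(m[c],x-30,x+30,254,270); print(c,'tab',b,[px2w(C,u,260.5,.026).round(4) for u in (b[0],b[1]+1)])
for c,x in (('red',213),('yellow',283),('blue',355),('green',422)):
    b=box(m[c],x-20,x+20,236,254); print(c,'front',b,[px2w(C,u,250,.05).round(4) for u in (b[0],b[1]+1)])
# dock outline: grey left/right/top edges along rows 
g=(hsv[...,1]<60)&(hsv[...,2]>80)
for row in (85,100,180,230,245): xs=np.where((hsv[row,100:560,1]<90))[0]+100; print(row,xs.min(),xs.max(),px2w(C,xs.min(),row,.024).round(4),px2w(C,xs.max()+1,row,.024).round(4))
E
```

```text
red back (np.int64(181), np.int64(209), np.int64(87), np.int64(99))
[array([0.6772, 0.019 , 0.058 ]), array([ 0.6772, -0.0069,  0.058 ])]
yellow back (np.int64(264), np.int64(291), np.int64(88), np.int64(99))
[array([ 0.6762, -0.055 ,  0.058 ]), array([ 0.6762, -0.0799,  0.058 ])]Traceback (most recent call last):
  File "<stdin>", line 8, in <module>
  File "<stdin>", line 5, in box
    return umr_minimum(a, axis, None, out, keepdims, initial, where)
ValueError: zero-size array to reduction operation minimum which has no identity
```

```bash
python3 - <<'E'
from h import *
C=cam('wrist'); im=cv2.cvtColor(cv2.imread('pics/w2.png'),cv2.COLOR_BGR2RGB)
hsv=cv2.cvtColor(im,cv2.COLOR_RGB2HSV).astype(int)
print(hsv[94,360],hsv[261,357],hsv[120,540])
m={c:mask(im,c) for c in ('red','yellow','green')}; m['blue']=((hsv[...,0]>100)&(hsv[...,0]<122)&(hsv[...,1]>160)&(hsv[...,2]>80)).astype(np.uint8)
def rowspan(c,x0,x1,y0,y1,z):
    ys,xs=np.where(m[c][y0:y1,x0:x1]); 
    if len(xs)==0: print(c,'none');return
    v=ys.mean()+y0; u0,u1=xs.min()+x0,xs.max()+x0+1
    print(c,u0,u1,round(v,1),px2w(C,(u0+u1)/2,v,z).round(4),'w',((u1-u0)))
for c,x in (('red',195),('yellow',277),('blue',360),('green',442)): rowspan(c,x-24,x+24,88,95,.058)
for c,x in (('yellow',285),('blue',357)): rowspan(c,x-30,x+30,256,267,.026)
for c,x in (('red',213),('yellow',283),('blue',355),('green',422)): rowspan(c,x-20,x+20,244,252,.05)
for row in (85,100,180,230,245): xs=np.where((hsv[row,100:560,1]<90))[0]+100; print(row,xs.min(),xs.max(),px2w(C,xs.min(),row,.024).round(4),px2w(C,xs.max()+1,row,.024).round(4))
E
```

```text
[108 155 206] [109 184 187] [106 117 199]
red 181 210 91.0 [0.6738 0.0064 0.058 ] w 29
yellow 264 292 91.0 [ 0.6737 -0.0674  0.058 ] w 28
blue 346 375 91.1 [ 0.6735 -0.1412  0.058 ] w 29
green 429 458 91.5 [ 0.6729 -0.2155  0.058 ] w 29
yellow 263 308 261.0 [ 0.49   -0.0645  0.026 ] w 45
blue 330 374 261.1 [ 0.4898 -0.1406  0.026 ] w 44
red 198 223 247.8 [0.5176 0.0109 0.05  ] w 25
yellow 270 296 248.5 [ 0.5166 -0.0653  0.05  ] w 26
blue 343 367 248.8 [ 0.5161 -0.1411  0.05  ] w 24
green 415 439 248.5 [ 0.5163 -0.2168  0.05  ] w 24
85 165 473 [0.6806 0.0481 0.024 ] [ 0.68   -0.2567  0.024 ]
100 167 471 [0.6664 0.0481 0.024 ] [ 0.6658 -0.2565  0.024 ]
180 100 461 [0.5848 0.1307 0.024 ] [ 0.584  -0.2562  0.024 ]
230 100 455 [0.5277 0.1417 0.024 ] [ 0.5268 -0.2562  0.024 ]
245 101 453 [0.5095 0.144  0.024 ] [ 0.5086 -0.2559  0.024 ]
```

Emit:
carry_out:
  motion:
    - {"delta_pos": [-0.005, -0.05, 0], "dr": [0, 0, 0], "grip": 1}
    - {"delta_pos": [-0.005, -0.05, 0], "dr": [0, 0, 0], "grip": 1}
    - {"delta_pos": [-0.005, -0.05, 0], "dr": [0, 0, 0], "grip": 1}
    - {"delta_pos": [-0.005, -0.05, 0], "dr": [0, 0, 0], "grip": 1}
    - {"delta_pos": [-0.005, -0.05, 0], "dr": [0, 0, 0], "grip": 1}
    - {"delta_pos": [-0.005, -0.05, 0], "dr": [0, 0, 0], "grip": 1}
    - {"delta_pos": [0, -0.02, 0], "dr": [0, 0, 0], "grip": 1}
    - {"delta_pos": [0, 0, 0], "dr": [0, 0, 0], "grip": 1}
    - {"delta_pos": [0, 0, 0], "dr": [0, 0, 0], "grip": 1}

```text
time: 3.32
tcp_pos: [0.5634, 0.2128, 0.2312]
tcp_rot: [0.001, 1.0, -0.001, -0.0]
wrist_force: [-0.6, 0.3, -0.5]
gripper_width: 0.0856
grasp_force: 0.0
```

```bash
cat >> h.py <<'E'
def bars(C,im,z=.036,amin=1500):
    hsv=cv2.cvtColor(im,cv2.COLOR_RGB2HSV).astype(int)
    for col in ('red','yellow','blue','green'):
        m=mask(im,col)
        if col=='blue': m=((hsv[...,0]>106)&(hsv[...,0]<125)&(hsv[...,1]>165)&(hsv[...,2]>60)).astype(np.uint8)
        n,l,s,c=cv2.connectedComponentsWithStats(m)
        for i in range(1,n):
            if s[i,4]<amin: continue
            ys,xs=np.where(l==i)
            w=np.array([px2w(C,u,v,z)[:2] for u,v in zip(xs,ys)],np.float32)
            rc=cv2.minAreaRect(w*1000); print(col,s[i,4],c[i].round(0),np.round(rc[0],1),np.round(rc[1],1),round(rc[2],1))
E
python3 - <<'E'
from h import *
C,im=shot('wrist','w3.png'); o=r.get_obs(); print(o['time'],o['tcp_pos'],o['tcp_rot'].round(4))
bars(C,im)
E
```

```text
3.375 [0.56353443 0.21277281 0.23123   ] [ 5.0e-04  1.0e+00 -1.1e-03 -1.0e-04]
red 3251 [277. 142.] [594.9 257.6] [33.4 99.4] 90.0
yellow 2899 [352. 139.] [598.6 183.1] [32.3 90.3] 89.1
blue 2317 [278. 264.] [462.4 261.3] [105.8  33.8] 0.1
green 2344 [335. 261.] [466.5 197.9] [ 32.8 107. ] 87.4
```

View pics/w3.png

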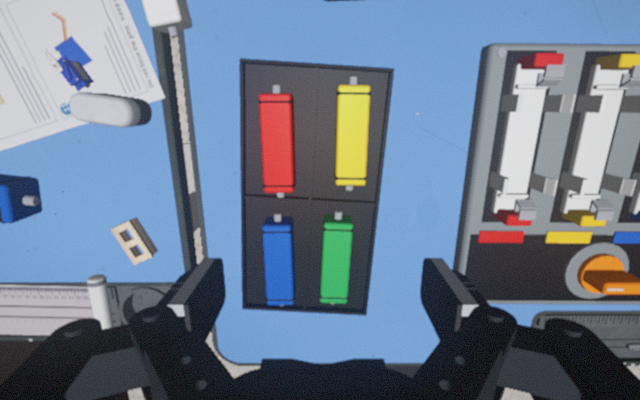

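The tray holds red (277,142), yellow (352,139), blue (278,264) and green (335,261). All four are the right size (100 x 32 mm). I'll start with red.

Emit:
carry_out:
  motion:
    - {"delta_pos": [0.016, -0.0225, 0.03], "dr": [0, 0, 0], "grip": 0.5}
    - {"delta_pos": [0.0155, -0.0225, 0.03], "dr": [0, 0, 0], "grip": 0.5}
    - {"delta_pos": [0, 0, 0.04], "dr": [0, 0, 0], "grip": 0.5}
    - {"delta_pos": [0, 0, 0.03], "dr": [0, 0, 0], "grip": 0.5}
    - {"delta_pos": [0, 0, 0.01], "dr": [0, 0, 0], "grip": 0.5}
    - {"delta_pos": [0, 0, 0], "dr": [0, 0, 0], "grip": 0.5}
    - {"delta_pos": [0, 0, 0], "dr": [0, 0, 0], "grip": 0.5}

```text
time: 4.25
tcp_pos: [0.5964, 0.2598, 0.0932]
tcp_rot: [-0.001, 1.0, -0.0, 0.002]
wrist_force: [0.8, -0.1, 1.0]
gripper_width: 0.0425
grasp_force: 0.0
```

```bash
python3 - <<'E'
from h import *
C,im=shot('wrist','w4.png'); o=r.get_obs(); print(o['time'],o['tcp_pos'],o['tcp_rot'].round(4))
bars(C,im)
E
```

```text
4.3 [0.59643049 0.25997527 0.09337522] [-6.0e-04  1.0e+00 -3.0e-04  1.7e-03]
red 7360 [324. 216.] [596.5 258.7] [100.9  31.9] 0.1
yellow 7585 [440. 210.] [599.8 187.3] [38.5 91.2] 88.9
```

View pics/w4.png

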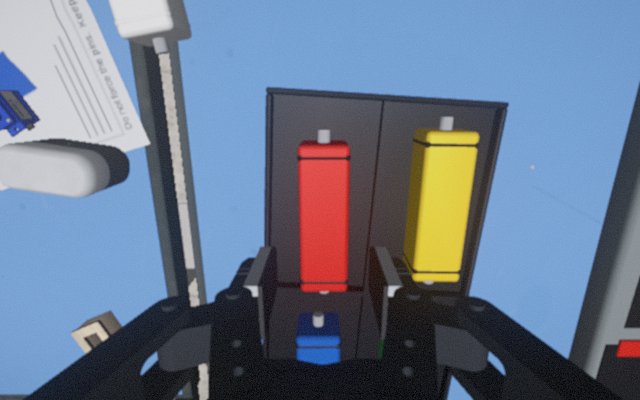

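Emit:
carry_out:
  motion:
    - {"delta_pos": [0, 0.001, 0.04], "dr": [0, 0, 0], "grip": 0.5}
    - {"delta_pos": [0, 0, 0.03], "dr": [0, 0, 0], "grip": 0.5}
    - {"delta_pos": [0, 0, 0.01], "dr": [0, 0, 0], "grip": 0.5}
    - {"delta_pos": [0, 0, 0], "dr": [0, 0, 0], "grip": 0.5}
    - {"delta_pos": [0, 0, 0], "dr": [0, 0, 0], "grip": 0.2}
    - {"delta_pos": [0, 0, 0], "dr": [0, 0, 0], "grip": 0.2}
    - {"delta_pos": [0, 0, 0], "dr": [0, 0, 0], "grip": 0.2}
    - {"delta_pos": [0, 0, 0], "dr": [0, 0, 0], "grip": 0.2}
  force: 80

```text
time: 5.3
tcp_pos: [0.5965, 0.2594, 0.0133]
tcp_rot: [-0.001, 1.0, -0.0, 0.002]
wrist_force: [0.6, 0.3, 5.0]
gripper_width: 0.0308
grasp_force: 81.8
```

Emit:
carry_out:
  motion:
    - {"delta_pos": [0, 0, -0.03], "dr": [0, 0, 0], "grip": 0.2}
    - {"delta_pos": [0, 0, -0.04], "dr": [0, 0, 0], "grip": 0.2}
    - {"delta_pos": [0, 0, -0.04], "dr": [0, 0, 0], "grip": 0.2}
    - {"delta_pos": [0, 0.05, 0], "dr": [0, 0, 0], "grip": 0.2}
    - {"delta_pos": [0, 0.05, 0], "dr": [0, 0, 0], "grip": 0.2}
    - {"delta_pos": [0, 0.05, 0], "dr": [0, 0, 0], "grip": 0.2}
    - {"delta_pos": [0, 0.05, 0], "dr": [0, 0, 0], "grip": 0.2}
    - {"delta_pos": [0, 0.048, 0], "dr": [0, 0, 0], "grip": 0.2}
    - {"delta_pos": [0, 0, 0], "dr": [0, 0, 0], "grip": 0.2}
    - {"delta_pos": [0, 0, 0], "dr": [0, 0, 0], "grip": 0.2}

```text
time: 6.55
tcp_pos: [0.5944, 0.0108, 0.1209]
tcp_rot: [-0.0, 1.0, -0.001, -0.0]
wrist_force: [0.2, 1.1, -2.3]
gripper_width: 0.0305
grasp_force: 81.0
```

```bash
python3 - <<'E'
from h import *
C,im=shot('wrist','w5.png'); o=r.get_obs(); print(o['time'],o['tcp_pos'],o['tcp_rot'].round(4),o['grasp_force'],o['gripper_width'])
bars(C,im,o['tcp_pos'][2]+.023,800)
E
```

```text
6.6 [0.59442062 0.01146098 0.12098704] [-3.e-04  1.e+00  0.e+00 -4.e-04] 81.02576494216919 0.030603393961292125
red 1856 [323. 178.] [641.4  10.6] [29.9 10.7] 89.9
red 13123 [323. 276.] [595.9  10.4] [31.6 77.2] 89.9
yellow 7528 [ 87. 191.] [633.6  95.3] [25.4 52.4] 89.1
blue 5058 [ 30. 347.] [566.3 134.3] [54.9 30.4] 0.5
green 2482 [ 96. 325.] [576.3 102.2] [25.4 36.9] 87.2
green 1496 [604. 318.] [ 583.1 -105.2] [30.7 18.1] 89.9
```

View pics/w5.png

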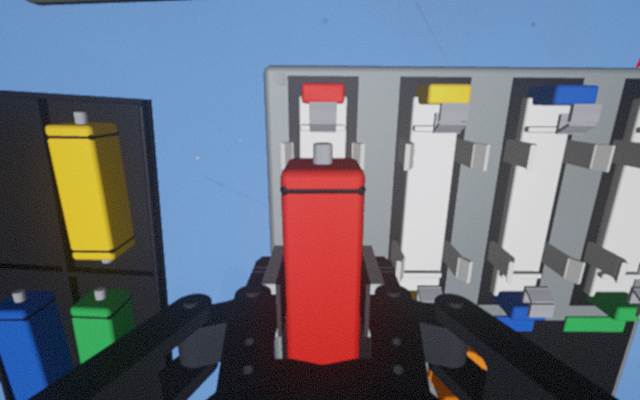

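```bash
python3 - <<'E'
from h import *
im=cv2.imread('pics/w5.png'); 
cv2.imwrite('pics/w5c.png',cv2.resize(im[70:190,260:480],None,fx=3.6,fy=3.6,interpolation=cv2.INTER_CUBIC))
C=cam('wrist')
for v in (82,84,90,100,104): print(v,[px2w(C,323,v,z).round(4)[:2] for z in (.05,.058)])
for v in (140,142,144,165,168,172): print(v,[px2w(C,358,v,z).round(4)[:2] for z in (.061,.024)])
E
```

```text
82 [array([0.6784, 0.0108]), array([0.6779, 0.0108])]
84 [array([0.6772, 0.0108]), array([0.6768, 0.0108])]
90 [array([0.6738, 0.0108]), array([0.6735, 0.0108])]
100 [array([0.668 , 0.0108]), array([0.668 , 0.0108])]
104 [array([0.6657, 0.0108]), array([0.6657, 0.0108])]
140 [array([ 0.6451, -0.0101]), array([ 0.6411, -0.014 ])]
142 [array([ 0.6439, -0.0102]), array([ 0.6397, -0.0141])]
144 [array([ 0.6427, -0.0102]), array([ 0.6383, -0.0141])]
165 [array([ 0.63  , -0.0106]), array([ 0.6233, -0.0146])]
168 [array([ 0.6281, -0.0106]), array([ 0.6211, -0.0146])]
172 [array([ 0.6256, -0.0107]), array([ 0.6181, -0.0147])]
```

View pics/w5c.png

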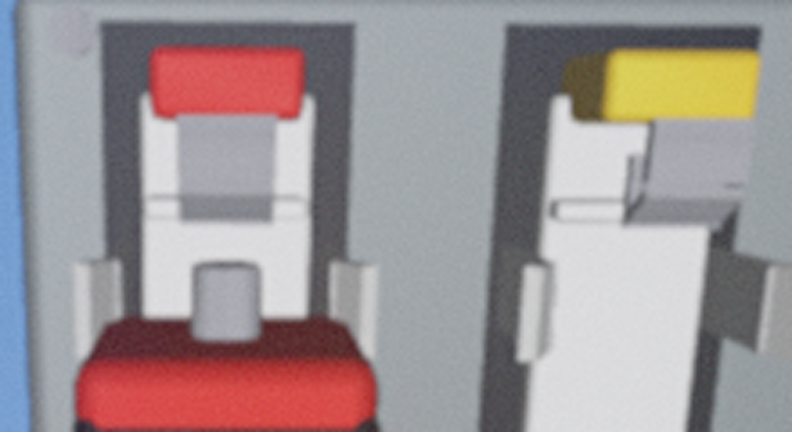

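```bash
python3 - <<'E'
from h import *
C=cam('wrist'); z=C[2][2]-.1416
print(C[2], z)
print('pin end',[(v,px2w(C,323,v,.132)[0].round(4)) for v in (142.5,143.6,145)],'top edge',[(v,px2w(C,323,v,.144)[0].round(4)) for v in (159,168,170,172)])
print('face bottom/pin root',px2w(C,323,159,.142)[0])
E
```

```text
[0.66635367 0.01109032 0.26252316] 0.1209231567199281
pin end [(142.5, np.float64(0.6516)), (143.6, np.float64(0.6512)), (145, np.float64(0.6506))] top edge [(159, np.float64(0.6471)), (168, np.float64(0.6439)), (170, np.float64(0.6431)), (172, np.float64(0.6424))]
face bottom/pin root 0.6467929428339019
```

Emit:
carry_out:
  motion:
    - {"delta_pos": [0.0025, 0, 0.03], "dr": [0, 0, 0], "grip": 0.2}
    - {"delta_pos": [0, 0, 0.02], "dr": [0, 0, 0], "grip": 0.2}
    - {"delta_pos": [0, 0, 0.008], "dr": [0, 0, 0], "grip": 0.2}
    - {"delta_pos": [0, 0, 0.004], "dr": [0, 0, 0], "grip": 0.2}
    - {"delta_pos": [0, 0, 0], "dr": [0, 0, 0], "grip": 0.2}
    - {"delta_pos": [0, 0, 0], "dr": [0, 0, 0], "grip": 0.2}

```text
time: 7.35
tcp_pos: [0.5978, 0.0107, 0.0599]
tcp_rot: [0.0, 1.0, -0.0, 0.001]
wrist_force: [-0.6, 0.3, -1.3]
gripper_width: 0.0308
grasp_force: 81.2
```

```bash
python3 - <<'E'
from h import *
C,im=shot('wrist','w6.png'); C,s=shot('scene','s6.png'); o=r.get_obs(); print(o['time'],o['tcp_pos'],o['wrist_force'],o['wrist_torque'],o['gripper_width'])
E
```

```text
7.45 [0.59779751 0.01065901 0.0598811 ] [-0.83801866  0.30302125  0.02475276] [ 0.02371867  0.11767561 -0.00463292] 0.030605873767901515
```

View pics/w6.png

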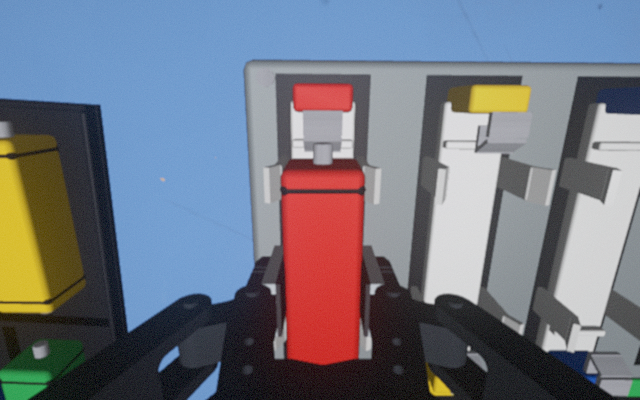

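The bar sits between the cheeks and its pin (322,153) is over the tongue (322,125). Pressing now.

Emit:
carry_out:
  motion:
    - {"delta_pos": [0, 0, 0.003], "dr": [0, 0, 0], "grip": 0.2}
    - {"delta_pos": [0, 0, 0.003], "dr": [0, 0, 0], "grip": 0.2}
    - {"delta_pos": [0, 0, 0.002], "dr": [0, 0, 0], "grip": 0.2}
    - {"delta_pos": [0, 0, 0], "dr": [0, 0, 0], "grip": 0.2}

```text
time: 7.95
tcp_pos: [0.5985, 0.0106, 0.0522]
tcp_rot: [0.0, 1.0, -0.0, 0.001]
wrist_force: [-0.7, 0.6, 4.1]
gripper_width: 0.0307
grasp_force: 82.1
```

Emit:
carry_out:
  motion:
    - {"delta_pos": [0, 0, 0.003], "dr": [0, 0, 0], "grip": 0.2}
    - {"delta_pos": [0, 0, 0.003], "dr": [0, 0, 0], "grip": 0.2}
    - {"delta_pos": [0, 0, 0.003], "dr": [0, 0, 0], "grip": 0.2}
    - {"delta_pos": [0, 0, 0.002], "dr": [0, 0, 0], "grip": 0.2}
    - {"delta_pos": [0, 0, 0], "dr": [0, 0, 0], "grip": 0.2}

```text
time: 8.57
tcp_pos: [0.5972, 0.0107, 0.041]
tcp_rot: [-0.0, 1.0, -0.0, -0.001]
wrist_force: [-2.2, 0.4, 9.6]
gripper_width: 0.0305
grasp_force: 82.7
```

Emit:
carry_out:
  motion:
    - {"delta_pos": [0, 0, 0.001], "dr": [0, 0, 0], "grip": 0.2}
    - {"delta_pos": [0, 0, 0.001], "dr": [0, 0, 0], "grip": 0.2}
    - {"delta_pos": [0, 0, 0], "dr": [0, 0, 0], "grip": 0.2}

```text
time: 8.95
tcp_pos: [0.5972, 0.0107, 0.0408]
tcp_rot: [0.0, 1.0, -0.0, -0.001]
wrist_force: [-6.0, -0.6, 19.5]
gripper_width: 0.0312
grasp_force: 52.1
```

Emit:
carry_out:
  motion:
    - {"delta_pos": [0, 0, 0], "dr": [0, 0, 0], "grip": 0.2}
    - {"delta_pos": [0, 0, 0], "dr": [0, 0, 0], "grip": 0.2}
    - {"delta_pos": [0, 0, -0.003], "dr": [0, 0, 0], "grip": 0.2}
    - {"delta_pos": [0, 0, -0.003], "dr": [0, 0, 0], "grip": 0.2}
    - {"delta_pos": [0, 0, -0.002], "dr": [0, 0, 0], "grip": 0.2}
    - {"delta_pos": [0, 0, 0], "dr": [0, 0, 0], "grip": 0.2}

```text
time: 9.7
tcp_pos: [0.5965, 0.0108, 0.045]
tcp_rot: [-0.0, 1.0, -0.0, -0.001]
wrist_force: [1.9, -0.1, -5.9]
gripper_width: 0.0306
grasp_force: 79.5
```

Emit:
carry_out:
  motion:
    - {"delta_pos": [0, 0, -0.002], "dr": [0, 0, 0], "grip": 0.2}
    - {"delta_pos": [0, 0, -0.002], "dr": [0, 0, 0], "grip": 0.2}
    - {"delta_pos": [0, 0, -0.001], "dr": [0, 0, 0], "grip": 0.2}
    - {"delta_pos": [0, 0, 0], "dr": [0, 0, 0], "grip": 0.2}

```text
time: 10.2
tcp_pos: [0.5965, 0.0108, 0.0511]
tcp_rot: [-0.0, 1.0, -0.0, -0.001]
wrist_force: [-0.1, 0.0, -5.4]
gripper_width: 0.0303
grasp_force: 79.5
```

Emit:
carry_out:
  motion:
    - {"delta_pos": [0, 0, -0.001], "dr": [0, 0, 0], "grip": 0.2}
    - {"delta_pos": [0, 0, 0], "dr": [0, 0, 0], "grip": 0.2}

```text
time: 10.45
tcp_pos: [0.5966, 0.0108, 0.0521]
tcp_rot: [-0.0, 1.0, -0.0, -0.001]
wrist_force: [-0.5, 0.0, -5.7]
gripper_width: 0.0307
grasp_force: 79.5
```

Emit:
carry_out:
  motion:
    - {"delta_pos": [0, 0, -0.001], "dr": [0, 0, 0], "grip": 0.2}
    - {"delta_pos": [0, 0, 0], "dr": [0, 0, 0], "grip": 0.2}
    - {"delta_pos": [0, 0, -0.001], "dr": [0, 0, 0], "grip": 0.2}
    - {"delta_pos": [0, 0, 0], "dr": [0, 0, 0], "grip": 0.2}

```text
time: 10.95
tcp_pos: [0.5964, 0.0108, 0.053]
tcp_rot: [-0.0, 1.0, -0.0, -0.001]
wrist_force: [0.7, -0.8, -14.5]
gripper_width: 0.0305
grasp_force: 80.3
```

```bash
python3 - <<'E'
from h import *
C,im=shot('wrist','w7.png'); o=r.get_obs(); print(o['time'],o['tcp_pos'],o['wrist_force'],o['gripper_width'])
C,s=shot('scene','s7.png')
a=cv2.resize(im[50:270,220:420],None,fx=2,fy=2); b=cv2.resize(s[170:240,340:440],None,fx=4,fy=4); c=np.zeros((440,800,3),np.uint8); c[:,:400]=a; c[:280,400:]=b
cv2.imwrite('pics/c7.png',c[...,::-1])
E
```

```text
11.0 [0.59645474 0.01076252 0.05302519] [  1.59413226  -1.05608584 -16.33596829] 0.03042157852860217
```

View pics/c7.png

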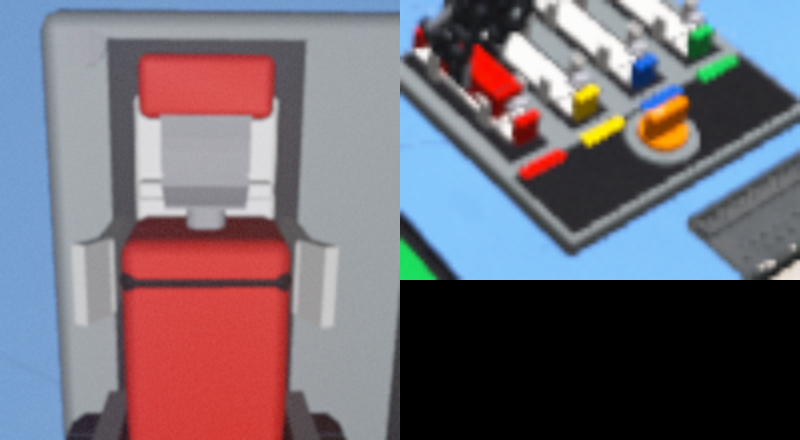

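Red is latched: its pin is under the tongue and the pull jumped to 16 N at the upper stop. Releasing it and going to yellow.

Emit:
carry_out:
  motion:
    - {"delta_pos": [0, 0, 0], "dr": [0, 0, 0], "grip": 0.5}
    - {"delta_pos": [0, 0, 0], "dr": [0, 0, 0], "grip": 0.5}
    - {"delta_pos": [0, 0, 0], "dr": [0, 0, 0], "grip": 0.5}
    - {"delta_pos": [0, 0, -0.03], "dr": [0, 0, 0], "grip": 0.5}
    - {"delta_pos": [0, 0, -0.04], "dr": [0, 0, 0], "grip": 0.5}
    - {"delta_pos": [0.002, -0.05, 0], "dr": [0, 0, 0], "grip": 0.5}
    - {"delta_pos": [0, -0.05, 0], "dr": [0, 0, 0], "grip": 0.5}
    - {"delta_pos": [0, -0.05, 0.015], "dr": [0, 0, 0], "grip": 0.5}
    - {"delta_pos": [0, -0.022, 0.015], "dr": [0, 0, 0.0], "grip": 0.5}
    - {"delta_pos": [0, 0, 0], "dr": [0, 0, 0], "grip": 0.5}
    - {"delta_pos": [0, 0, 0], "dr": [0, 0, 0], "grip": 0.5}

```text
time: 12.42
tcp_pos: [0.5996, 0.1817, 0.0944]
tcp_rot: [0.0, 1.0, -0.0, 0.0]
wrist_force: [0.5, 0.1, 0.1]
gripper_width: 0.0425
grasp_force: 0.0
```

```bash
cat >> h.py <<'E'
def look(f,z=.036,amin=1500):
    C,im=shot('wrist',f); o=r.get_obs(); print(o['time'],o['tcp_pos'].round(4),o['tcp_rot'].round(4),o['gripper_width'].round(4),o['wrist_force'].round(1)); bars(C,im,z,amin); return C,im
E
python3 -c "
from h import *
look('w8.png')"
```

```text
Traceback (most recent call last):
  File "h.py", line 42, in look
    C,im=shot('wrist',f); o=r.get_obs(); print(o['time'],o['tcp_pos'].round(4),o['tcp_rot'].round(4),o['gripper_width'].round(4),o['wrist_force'].round(1)); bars(C,im,z,amin); return C,im
                                                                                                     ^^^^^^^^^^^^^^^^^^^^^^^^
AttributeError: 'float' object has no attribute 'round'
```

```bash
sed -i "s/o\['gripper_width'\].round(4)/round(o['gripper_width'],4)/" h.py
python3 -c "
from h import *
look('w8.png')"
```

```text
12.525 [0.6    0.1814 0.0949] [ 1.e-04  1.e+00 -9.e-04  5.e-04] 0.0426 [ 0.  -0.3  0.5]
red 9204 [608. 255.] [569.8  -3.2] [119.8  49.5] 15.0
yellow 6494 [320. 216.] [599.3 182.7] [31.6 89.8] 89.3
```

```bash
python3 -c "
from h import *
C=cam('wrist');im=cv2.imread('pics/w8.png')[...,::-1].copy()
bars(C,im,.036,150)"
```

```text
red 402 [625. 161.] [639.    1.8] [32.9 10. ] 72.6
red 9204 [608. 255.] [569.8  -3.4] [119.8  49.5] 14.9
red 1264 [571. 344.] [504.2   3.9] [38.9 33.4] 15.8
yellow 683 [321. 143.] [649.9 181.8] [31.1  8.8] 89.9
yellow 6494 [320. 216.] [599.4 182.6] [31.6 89.9] 89.3
yellow 239 [632. 351.] [499.4 -42.8] [15.9 11. ] 10.1
blue 511 [202. 381.] [473.4 271.7] [11.8 34.2] 84.4
green 837 [302. 334.] [516.7 193.7] [31.2 26.7] 77.3
green 640 [304. 355.] [496.5 195.7] [31.8 15. ] 85.3
```

Emit:
carry_out:
  motion:
    - {"delta_pos": [0.004, -0.002, 0.04], "dr": [0, 0, 0.012], "grip": 0.5}
    - {"delta_pos": [0, 0, 0.03], "dr": [0, 0, 0], "grip": 0.5}
    - {"delta_pos": [0, 0, 0.011], "dr": [0, 0, 0], "grip": 0.5}
    - {"delta_pos": [0, 0, 0], "dr": [0, 0, 0], "grip": 0.5}
    - {"delta_pos": [0, 0, 0], "dr": [0, 0, 0], "grip": 0.2}
    - {"delta_pos": [0, 0, 0], "dr": [0, 0, 0], "grip": 0.2}
    - {"delta_pos": [0, 0, 0], "dr": [0, 0, 0], "grip": 0.2}
    - {"delta_pos": [0, 0, 0], "dr": [0, 0, 0], "grip": 0.2}

```text
time: 13.52
tcp_pos: [0.6047, 0.185, 0.0149]
tcp_rot: [-0.0, 1.0, -0.006, 0.001]
wrist_force: [0.7, -0.8, 6.0]
gripper_width: 0.0303
grasp_force: 81.7
```

Emit:
carry_out:
  motion:
    - {"delta_pos": [0, 0, -0.03], "dr": [0, 0, 0], "grip": 0.2}
    - {"delta_pos": [0, 0, -0.04], "dr": [0, 0, 0], "grip": 0.2}
    - {"delta_pos": [0, 0, -0.035], "dr": [0, 0, -0.007], "grip": 0.2}
    - {"delta_pos": [-0.008, 0.05, 0], "dr": [0, 0, 0], "grip": 0.2}
    - {"delta_pos": [0, 0.05, 0], "dr": [0, 0, 0], "grip": 0.2}
    - {"delta_pos": [0, 0.05, 0], "dr": [0, 0, 0], "grip": 0.2}
    - {"delta_pos": [0, 0.05, 0], "dr": [0, 0, 0], "grip": 0.2}
    - {"delta_pos": [0, 0.05, 0], "dr": [0, 0, 0], "grip": 0.2}
    - {"delta_pos": [0, 0, 0.02], "dr": [0, 0, 0], "grip": 0.2}
    - {"delta_pos": [0, 0, 0], "dr": [0, 0, 0], "grip": 0.2}
    - {"delta_pos": [0, 0, 0], "dr": [0, 0, 0], "grip": 0.2}

```text
time: 14.9
tcp_pos: [0.5934, -0.0638, 0.0976]
tcp_rot: [-0.0, 1.0, -0.002, -0.001]
wrist_force: [0.4, 0.3, -0.7]
gripper_width: 0.0306
grasp_force: 81.1
```

```bash
cat >> h.py <<'E'
def fit(col,f,off):
    """held bar vs bay ends, camera frame; off = bar centre height above TCP"""
    C,im=look(f,amin=10**7); z=r.get_obs()['tcp_pos'][2]
    m=mask(im,col)
    if col=='blue':
        h=cv2.cvtColor(im,cv2.COLOR_RGB2HSV).astype(int); m=((h[...,0]>104)&(h[...,0]<125)&(h[...,1]>135)&(h[...,2]>50)).astype(np.uint8)
    n,l,s,c=cv2.connectedComponentsWithStats(m)
    for i in range(1,n):
        if s[i,4]<250 or abs(c[i][0]-322)>110: continue
        b=s[i]; zz=z+off+.016 if b[4]>1300 else .052
        print(col,b,'y',px2w(C,b[0]+b[2]/2,b[1]+b[3]/2,zz).round(4),'back',px2w(C,322,b[1],zz)[0].round(4))
E
python3 -c "
from h import *
fit('yellow','w9.png',.005)"
```

```text
14.95 [ 0.594  -0.0638  0.0982] [-2.0e-04  1.0e+00 -1.7e-03 -2.0e-04] 0.0306 [-0.5  0.6 -1.3]
yellow [301  80  48  22 968] y [ 0.6714 -0.0658  0.052 ] back 0.6769
yellow [ 282  159   82   31 1871] y [ 0.6402 -0.0645  0.1192] back 0.6459
yellow [  282   193    81   173 12863] y [ 0.5971 -0.0642  0.1192] back 0.6332
```

Emit:
carry_out:
  motion:
    - {"delta_pos": [0.0025, 0.0014, 0.02], "dr": [0, 0, 0], "grip": 0.2}
    - {"delta_pos": [0, 0, 0.014], "dr": [0, 0, 0], "grip": 0.2}
    - {"delta_pos": [0, 0, 0.004], "dr": [0, 0, 0], "grip": 0.2}
    - {"delta_pos": [0, 0, 0.003], "dr": [0, 0, 0], "grip": 0.2}
    - {"delta_pos": [0, 0, 0.003], "dr": [0, 0, 0], "grip": 0.2}
    - {"delta_pos": [0, 0, 0], "dr": [0, 0, 0], "grip": 0.2}

```text
time: 15.7
tcp_pos: [0.5971, -0.0667, 0.0548]
tcp_rot: [0.0, 1.0, -0.003, 0.001]
wrist_force: [0.1, 0.8, 2.7]
gripper_width: 0.0305
grasp_force: 81.6
```

Emit:
carry_out:
  motion:
    - {"delta_pos": [0, 0, 0.003], "dr": [0, 0, 0], "grip": 0.2}
    - {"delta_pos": [0, 0, 0.003], "dr": [0, 0, 0], "grip": 0.2}
    - {"delta_pos": [0, 0, 0.003], "dr": [0, 0, 0], "grip": 0.2}
    - {"delta_pos": [0, 0, 0.003], "dr": [0, 0, 0], "grip": 0.2}
    - {"delta_pos": [0, 0, 0.002], "dr": [0, 0, 0], "grip": 0.2}
    - {"delta_pos": [0, 0, 0.001], "dr": [0, 0, 0], "grip": 0.2}
    - {"delta_pos": [0, 0, 0], "dr": [0, 0, 0], "grip": 0.2}

```text
time: 16.58
tcp_pos: [0.5963, -0.0667, 0.0425]
tcp_rot: [-0.0, 1.0, -0.002, -0.001]
wrist_force: [-5.4, 1.3, 23.1]
gripper_width: 0.0306
grasp_force: 84.4
```

Emit:
carry_out:
  motion:
    - {"delta_pos": [0, 0, -0.003], "dr": [0, 0, 0], "grip": 0.2}
    - {"delta_pos": [0, 0, -0.003], "dr": [0, 0, 0], "grip": 0.2}
    - {"delta_pos": [0, 0, -0.003], "dr": [0, 0, 0], "grip": 0.2}
    - {"delta_pos": [0, 0, -0.003], "dr": [0, 0, 0], "grip": 0.2}
    - {"delta_pos": [0, 0, 0], "dr": [0, 0, 0], "grip": 0.2}

```text
time: 17.2
tcp_pos: [0.5956, -0.0666, 0.0504]
tcp_rot: [-0.0, 1.0, -0.003, -0.001]
wrist_force: [1.6, -0.5, -5.4]
gripper_width: 0.0303
grasp_force: 80.7
```

Emit:
carry_out:
  motion:
    - {"delta_pos": [0, 0, -0.002], "dr": [0, 0, 0], "grip": 0.2}
    - {"delta_pos": [0, 0, 0], "dr": [0, 0, 0], "grip": 0.2}
    - {"delta_pos": [0, 0, -0.001], "dr": [0, 0, 0], "grip": 0.2}
    - {"delta_pos": [0, 0, 0], "dr": [0, 0, 0], "grip": 0.2}
    - {"delta_pos": [0, 0, -0.001], "dr": [0, 0, 0], "grip": 0.2}
    - {"delta_pos": [0, 0, 0], "dr": [0, 0, 0], "grip": 0.2}

```text
time: 17.95
tcp_pos: [0.5957, -0.0665, 0.0544]
tcp_rot: [-0.0, 1.0, -0.003, -0.001]
wrist_force: [-0.2, -1.4, -11.7]
gripper_width: 0.0303
grasp_force: 80.1
```

Emit:
carry_out:
  motion:
    - {"delta_pos": [0, 0, 0], "dr": [0, 0, 0], "grip": 0.5}
    - {"delta_pos": [0, 0, 0], "dr": [0, 0, 0], "grip": 0.5}
    - {"delta_pos": [0, 0, 0], "dr": [0, 0, 0], "grip": 0.5}
    - {"delta_pos": [0, 0, -0.03], "dr": [0, 0, 0], "grip": 0.5}
    - {"delta_pos": [0, 0, -0.04], "dr": [0, 0, 0], "grip": 0.5}
    - {"delta_pos": [-0.022, -0.055, 0], "dr": [0, 0, 0], "grip": 0.5}
    - {"delta_pos": [-0.022, -0.055, 0], "dr": [0, 0, 0], "grip": 0.5}
    - {"delta_pos": [-0.022, -0.055, 0], "dr": [0, 0, 0], "grip": 0.5}
    - {"delta_pos": [-0.022, -0.055, 0], "dr": [0, 0, 0.0], "grip": 0.5}
    - {"delta_pos": [-0.022, -0.055, 0], "dr": [0, 0, 0], "grip": 0.5}
    - {"delta_pos": [-0.022, -0.053, 0.03], "dr": [0, 0, 0], "grip": 0.5}
    - {"delta_pos": [0, 0, 0], "dr": [0, 0, 0], "grip": 0.5}

```text
time: 19.45
tcp_pos: [0.4639, 0.2629, 0.0951]
tcp_rot: [0.0, 1.0, 0.0, -0.002]
wrist_force: [0.0, -0.4, 0.9]
gripper_width: 0.0428
grasp_force: 0.0
```

```bash
python3 -c "
from h import *
look('w10.png',amin=300)"
```

```text
19.5 [0.4657 0.2616 0.096 ] [ 3.e-04  1.e+00 -6.e-04 -5.e-04] 0.0423 [ 0.6 -1.3 -0.1]
blue 329 [322. 150.] [507.6 262.7] [30.2  8.4] 88.8
blue 2614 [322. 243.] [459.5 262.5] [80.  31.4] 0.1
blue 302 [322. 289.] [413.  262.4] [30.6  7. ] 90.0
green 804 [428. 150.] [509.  199.4] [36.3  9.4] 87.2
green 6446 [420. 215.] [463.4 201.6] [37.1 85.1] 87.2
```

Emit:
carry_out:
  motion:
    - {"delta_pos": [-0.005, -0.001, 0.04], "dr": [0, 0, 0], "grip": 0.5}
    - {"delta_pos": [0, 0, 0.03], "dr": [0, 0, 0], "grip": 0.5}
    - {"delta_pos": [0, 0, 0.012], "dr": [0, 0, 0], "grip": 0.5}
    - {"delta_pos": [0, 0, 0], "dr": [0, 0, 0], "grip": 0.5}
    - {"delta_pos": [0, 0, 0], "dr": [0, 0, 0], "grip": 0.2}
    - {"delta_pos": [0, 0, 0], "dr": [0, 0, 0], "grip": 0.2}
    - {"delta_pos": [0, 0, 0], "dr": [0, 0, 0], "grip": 0.2}
    - {"delta_pos": [0, 0, 0], "dr": [0, 0, 0], "grip": 0.2}

```text
time: 20.5
tcp_pos: [0.4637, 0.2617, 0.0159]
tcp_rot: [-0.0, 1.0, -0.002, 0.002]
wrist_force: [0.2, -1.2, 5.9]
gripper_width: 0.0302
grasp_force: 81.6
```

Emit:
carry_out:
  motion:
    - {"delta_pos": [0, 0, -0.03], "dr": [0, 0, 0], "grip": 0.2}
    - {"delta_pos": [0, 0, -0.04], "dr": [0, 0, 0], "grip": 0.2}
    - {"delta_pos": [0, 0, -0.035], "dr": [0, 0, 0], "grip": 0.2}
    - {"delta_pos": [0.0165, 0.0505, 0], "dr": [0, 0, 0], "grip": 0.2}
    - {"delta_pos": [0.0165, 0.0505, 0], "dr": [0, 0, 0], "grip": 0.2}
    - {"delta_pos": [0.0165, 0.0505, 0], "dr": [0, 0, 0], "grip": 0.2}
    - {"delta_pos": [0.0165, 0.0505, 0], "dr": [0, 0, 0], "grip": 0.2}
    - {"delta_pos": [0.0165, 0.0505, 0], "dr": [0, 0, 0], "grip": 0.2}
    - {"delta_pos": [0.0165, 0.0505, 0], "dr": [0, 0, 0], "grip": 0.2}
    - {"delta_pos": [0.0165, 0.0505, 0], "dr": [0, 0, 0], "grip": 0.2}
    - {"delta_pos": [0.0165, 0.0505, 0.02], "dr": [0, 0, 0], "grip": 0.2}
    - {"delta_pos": [0, 0, 0], "dr": [0, 0, 0], "grip": 0.2}

```text
time: 22.0
tcp_pos: [0.5912, -0.1465, 0.0974]
tcp_rot: [-0.0, 1.0, -0.005, -0.001]
wrist_force: [-0.8, 0.6, -1.3]
gripper_width: 0.0305
grasp_force: 80.6
```

```bash
python3 -c "
from h import *
fit('blue','w11.png',.004)"
```

```text
22.05 [ 0.5907 -0.1445  0.0978] [-7.0e-04  1.0e+00 -4.1e-03 -1.4e-03] 0.0302 [-1.4  0.6 -1.3]
blue [287  77  49  22 965] y [ 0.6707 -0.1419  0.052 ] back 0.6761
blue [ 282  169   82   27 1662] y [ 0.6347 -0.1475  0.1178] back 0.6398
blue [  282   198    81   168 12442] y [ 0.5931 -0.1469  0.1178] back 0.6287
```

Emit:
carry_out:
  motion:
    - {"delta_pos": [0.007, -0.005, 0], "dr": [0, 0, -0.003], "grip": 0.2}
    - {"delta_pos": [0, 0, 0.015], "dr": [0, 0, 0], "grip": 0.2}
    - {"delta_pos": [0, 0, 0.01], "dr": [0, 0, 0], "grip": 0.2}
    - {"delta_pos": [0, 0, 0], "dr": [0, 0, 0], "grip": 0.2}
    - {"delta_pos": [0, 0, 0], "dr": [0, 0, 0], "grip": 0.2}

```text
time: 22.68
tcp_pos: [0.5988, -0.1382, 0.0742]
tcp_rot: [-0.0, 1.0, -0.001, -0.0]
wrist_force: [0.3, -0.1, -0.7]
gripper_width: 0.0304
grasp_force: 80.6
```

```bash
python3 -c "
from h import *
fit('blue','w12.png',.004)
im=cv2.imread('pics/w12.png');cv2.imwrite('pics/w12c.png',cv2.resize(im[60:360,200:450],None,fx=2,fy=2))"
```

```text
22.725 [ 0.5991 -0.1384  0.0745] [ 1.e-04  1.e+00 -1.e-03  2.e-04] 0.0305 [ 0.8 -0.8 -1.7]
blue [ 302   90   55   26 1268] y [ 0.6707 -0.142   0.052 ] back 0.6765
blue [ 283  164   81   32 1882] y [ 0.6432 -0.139   0.0945] back 0.6492
blue [  283   198    81   168 12342] y [ 0.6006 -0.139   0.0945] back 0.6363
```

View pics/w12c.png

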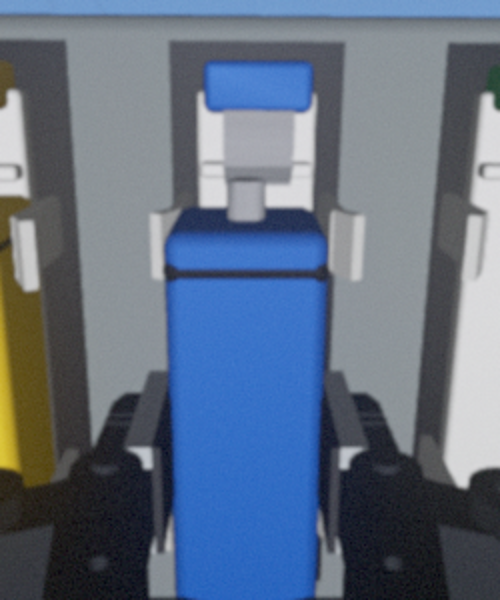

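Blue bar (247,240 in the crop) sits about 3 mm left of the bay centre (258,85), so I'm correcting before insertion.

Emit:
carry_out:
  motion:
    - {"delta_pos": [-0.001, 0.003, 0], "dr": [0, 0, 0.003], "grip": 0.2}
    - {"delta_pos": [0, 0, 0.01], "dr": [0, 0, 0], "grip": 0.2}
    - {"delta_pos": [0, 0, 0.003], "dr": [0, 0, 0], "grip": 0.2}
    - {"delta_pos": [0, 0, 0.003], "dr": [0, 0, 0], "grip": 0.2}
    - {"delta_pos": [0, 0, 0.003], "dr": [0, 0, 0], "grip": 0.2}
    - {"delta_pos": [0, 0, 0], "dr": [0, 0, 0], "grip": 0.2}
    - {"delta_pos": [0, 0, 0], "dr": [0, 0, 0], "grip": 0.2}

```text
time: 23.6
tcp_pos: [0.5981, -0.1417, 0.0554]
tcp_rot: [0.0, 1.0, -0.003, 0.0]
wrist_force: [-0.2, -0.7, 2.5]
gripper_width: 0.0305
grasp_force: 81.1
```

Emit:
carry_out:
  motion:
    - {"delta_pos": [0, 0, 0.003], "dr": [0, 0, 0], "grip": 0.2}
    - {"delta_pos": [0, 0, 0.003], "dr": [0, 0, 0], "grip": 0.2}
    - {"delta_pos": [0, 0, 0.003], "dr": [0, 0, 0], "grip": 0.2}
    - {"delta_pos": [0, 0, 0.003], "dr": [0, 0, 0], "grip": 0.2}
    - {"delta_pos": [0, 0, 0.002], "dr": [0, 0, 0], "grip": 0.2}
    - {"delta_pos": [0, 0, 0.001], "dr": [0, 0, 0], "grip": 0.2}
    - {"delta_pos": [0, 0, 0], "dr": [0, 0, 0], "grip": 0.2}

```text
time: 24.48
tcp_pos: [0.5976, -0.1413, 0.0436]
tcp_rot: [-0.0, 1.0, -0.003, -0.001]
wrist_force: [-6.1, 2.7, 22.5]
gripper_width: 0.0304
grasp_force: 83.9
```

Emit:
carry_out:
  motion:
    - {"delta_pos": [0, 0, -0.003], "dr": [0, 0, 0], "grip": 0.2}
    - {"delta_pos": [0, 0, -0.003], "dr": [0, 0, 0], "grip": 0.2}
    - {"delta_pos": [0, 0, -0.003], "dr": [0, 0, 0], "grip": 0.2}
    - {"delta_pos": [0, 0, -0.003], "dr": [0, 0, 0], "grip": 0.2}
    - {"delta_pos": [0, 0, 0], "dr": [0, 0, 0], "grip": 0.2}
    - {"delta_pos": [0, 0, 0], "dr": [0, 0, 0], "grip": 0.2}

```text
time: 25.22
tcp_pos: [0.5968, -0.1411, 0.0515]
tcp_rot: [-0.0, 1.0, -0.003, -0.001]
wrist_force: [0.6, -0.2, -6.2]
gripper_width: 0.0303
grasp_force: 80.3
```

Emit:
carry_out:
  motion:
    - {"delta_pos": [0, 0, -0.002], "dr": [0, 0, 0], "grip": 0.2}
    - {"delta_pos": [0, 0, 0], "dr": [0, 0, 0], "grip": 0.2}
    - {"delta_pos": [0, 0, -0.001], "dr": [0, 0, 0], "grip": 0.2}
    - {"delta_pos": [0, 0, 0], "dr": [0, 0, 0], "grip": 0.2}
    - {"delta_pos": [0, 0, -0.001], "dr": [0, 0, 0], "grip": 0.2}
    - {"delta_pos": [0, 0, 0], "dr": [0, 0, 0], "grip": 0.2}

```text
time: 25.98
tcp_pos: [0.5971, -0.1412, 0.0555]
tcp_rot: [-0.0, 1.0, -0.003, -0.001]
wrist_force: [-0.9, 0.4, -12.1]
gripper_width: 0.0305
grasp_force: 80.0
```

Emit:
carry_out:
  motion:
    - {"delta_pos": [0, 0, 0], "dr": [0, 0, 0], "grip": 0.5}
    - {"delta_pos": [0, 0, 0], "dr": [0, 0, 0], "grip": 0.5}
    - {"delta_pos": [0, 0, 0], "dr": [0, 0, 0], "grip": 0.5}
    - {"delta_pos": [0, 0, -0.03], "dr": [0, 0, 0], "grip": 0.5}
    - {"delta_pos": [0, 0, -0.04], "dr": [0, 0, 0], "grip": 0.5}
    - {"delta_pos": [-0.019, -0.0486, 0], "dr": [0, 0, 0], "grip": 0.5}
    - {"delta_pos": [-0.019, -0.0486, 0], "dr": [0, 0, 0], "grip": 0.5}
    - {"delta_pos": [-0.019, -0.0486, 0], "dr": [0, 0, 0], "grip": 0.5}
    - {"delta_pos": [-0.019, -0.0486, 0], "dr": [0, 0, 0.0], "grip": 0.5}
    - {"delta_pos": [-0.019, -0.0486, 0], "dr": [0, 0, 0], "grip": 0.5}
    - {"delta_pos": [-0.019, -0.0486, 0], "dr": [0, 0, 0], "grip": 0.5}
    - {"delta_pos": [-0.019, -0.0486, 0], "dr": [0, 0, 0], "grip": 0.5}

```text
time: 27.48
tcp_pos: [0.467, 0.2012, 0.1276]
tcp_rot: [-0.001, 1.0, -0.003, 0.002]
wrist_force: [0.5, -0.4, 0.9]
gripper_width: 0.0425
grasp_force: 0.0
```

Emit:
carry_out:
  motion:
    - {"delta_pos": [0, 0, 0.015], "dr": [0, 0, 0.039], "grip": 0.5}
    - {"delta_pos": [0, 0, 0.015], "dr": [0, 0, 0], "grip": 0.5}
    - {"delta_pos": [0, 0, 0], "dr": [0, 0, 0], "grip": 0.5}
    - {"delta_pos": [0, 0, 0], "dr": [0, 0, 0], "grip": 0.5}
    - {"delta_pos": [0, 0, 0], "dr": [0, 0, 0], "grip": 0.5}

```text
time: 28.1
tcp_pos: [0.4675, 0.199, 0.0968]
tcp_rot: [-0.0, 1.0, -0.023, 0.001]
wrist_force: [0.5, 1.0, -1.0]
gripper_width: 0.0427
grasp_force: 0.0
```

```bash
python3 -c "
from h import *
look('w13.png',amin=150)"
```

```text
28.15 [0.4674 0.1991 0.0969] [-2.000e-04  9.997e-01 -2.260e-02  6.000e-04] 0.0427 [-0.1 -0.4 -0.3]
red 1499 [604. 168.] [493.1  23.4] [44.1 13.5] 89.4
green 366 [324. 152.] [509.6 195.5] [30.   8.5] 87.4
green 4055 [325. 239.] [462.3 197.8] [31.3 81.4] 87.3
green 302 [324. 290.] [416.3 200.3] [30.9  5.4] 88.9
```

Emit:
carry_out:
  motion:
    - {"delta_pos": [-0.0035, 0, 0.04], "dr": [0, 0, 0], "grip": 0.5}
    - {"delta_pos": [0, 0, 0.03], "dr": [0, 0, 0], "grip": 0.5}
    - {"delta_pos": [0, 0, 0.012], "dr": [0, 0, 0], "grip": 0.5}
    - {"delta_pos": [0, 0, 0], "dr": [0, 0, 0], "grip": 0.5}
    - {"delta_pos": [0, 0, 0], "dr": [0, 0, 0], "grip": 0.2}
    - {"delta_pos": [0, 0, 0], "dr": [0, 0, 0], "grip": 0.2}
    - {"delta_pos": [0, 0, 0], "dr": [0, 0, 0], "grip": 0.2}
    - {"delta_pos": [0, 0, 0], "dr": [0, 0, 0], "grip": 0.2}

```text
time: 29.15
tcp_pos: [0.4644, 0.2, 0.0155]
tcp_rot: [-0.0, 1.0, -0.022, 0.001]
wrist_force: [-0.3, 0.4, 6.9]
gripper_width: 0.0301
grasp_force: 81.4
```

Emit:
carry_out:
  motion:
    - {"delta_pos": [0, 0, -0.03], "dr": [0, 0, 0], "grip": 0.2}
    - {"delta_pos": [0, 0, -0.04], "dr": [0, 0, -0.02], "grip": 0.2}
    - {"delta_pos": [0, 0, -0.035], "dr": [0, 0, -0.019], "grip": 0.2}
    - {"delta_pos": [0.0168, 0.052, 0], "dr": [0, 0, 0], "grip": 0.2}
    - {"delta_pos": [0.0168, 0.052, 0], "dr": [0, 0, 0], "grip": 0.2}
    - {"delta_pos": [0.0168, 0.052, 0], "dr": [0, 0, 0], "grip": 0.2}
    - {"delta_pos": [0.0168, 0.052, 0], "dr": [0, 0, 0], "grip": 0.2}
    - {"delta_pos": [0.0168, 0.052, 0], "dr": [0, 0, 0], "grip": 0.2}
    - {"delta_pos": [0.0168, 0.052, 0], "dr": [0, 0, 0], "grip": 0.2}
    - {"delta_pos": [0.0168, 0.052, 0], "dr": [0, 0, 0], "grip": 0.2}
    - {"delta_pos": [0.0168, 0.052, 0], "dr": [0, 0, 0], "grip": 0.2}

```text
time: 30.52
tcp_pos: [0.5951, -0.2186, 0.1186]
tcp_rot: [-0.0, 1.0, -0.003, -0.0]
wrist_force: [0.3, 0.2, -0.2]
gripper_width: 0.0302
grasp_force: 80.6
```

Emit:
carry_out:
  motion:
    - {"delta_pos": [0, 0, 0.02], "dr": [0, 0, 0], "grip": 0.2}
    - {"delta_pos": [0, 0, 0.02], "dr": [0, 0, 0], "grip": 0.2}
    - {"delta_pos": [0, 0, 0], "dr": [0, 0, 0], "grip": 0.2}
    - {"delta_pos": [0, 0, 0], "dr": [0, 0, 0], "grip": 0.2}
    - {"delta_pos": [0, 0, 0], "dr": [0, 0, 0], "grip": 0.2}

```text
time: 31.15
tcp_pos: [0.5961, -0.2165, 0.0802]
tcp_rot: [0.0, 1.0, -0.002, 0.001]
wrist_force: [-0.7, -0.1, -1.4]
gripper_width: 0.0302
grasp_force: 80.5
```

```bash
python3 -c "
from h import *
fit('green','w14.png',.0045)"
```

```text
31.2 [ 0.5962 -0.2167  0.0804] [ 4.0e-04  1.0e+00 -2.1e-03  8.0e-04] 0.0308 [ 0.4 -0.7 -0.9]
green [298  87  52  23 386] y [ 0.6701 -0.2179  0.052 ] back 0.6754
green [ 282  170   81   21 1470] y [ 0.6403 -0.217   0.1009] back 0.6443
green [  283   194    80   172 12514] y [ 0.5989 -0.2171  0.1009] back 0.6352
```

Emit:
carry_out:
  motion:
    - {"delta_pos": [0, 0.001, 0.01], "dr": [0, 0, 0], "grip": 0.2}
    - {"delta_pos": [0, 0, 0.006], "dr": [0, 0, 0], "grip": 0.2}
    - {"delta_pos": [0, 0, 0.003], "dr": [0, 0, 0], "grip": 0.2}
    - {"delta_pos": [0, 0, 0.003], "dr": [0, 0, 0], "grip": 0.2}
    - {"delta_pos": [0, 0, 0.003], "dr": [0, 0, 0], "grip": 0.2}
    - {"delta_pos": [0, 0, 0], "dr": [0, 0, 0], "grip": 0.2}
    - {"delta_pos": [0, 0, 0], "dr": [0, 0, 0], "grip": 0.2}

```text
time: 32.08
tcp_pos: [0.5958, -0.2185, 0.0546]
tcp_rot: [0.0, 1.0, -0.003, 0.0]
wrist_force: [1.4, -0.9, 4.2]
gripper_width: 0.0303
grasp_force: 81.1
```

Emit:
carry_out:
  motion:
    - {"delta_pos": [0, 0, 0.003], "dr": [0, 0, 0], "grip": 0.2}
    - {"delta_pos": [0, 0, 0.003], "dr": [0, 0, 0], "grip": 0.2}
    - {"delta_pos": [0, 0, 0.003], "dr": [0, 0, 0], "grip": 0.2}
    - {"delta_pos": [0, 0, 0.003], "dr": [0, 0, 0], "grip": 0.2}
    - {"delta_pos": [0, 0, 0.002], "dr": [0, 0, 0], "grip": 0.2}
    - {"delta_pos": [0, 0, 0.001], "dr": [0, 0, 0], "grip": 0.2}
    - {"delta_pos": [0, 0, 0], "dr": [0, 0, 0], "grip": 0.2}

```text
time: 32.95
tcp_pos: [0.5952, -0.2179, 0.0432]
tcp_rot: [-0.0, 1.0, -0.003, -0.001]
wrist_force: [-8.1, 3.6, 25.4]
gripper_width: 0.0302
grasp_force: 84.0
```

Emit:
carry_out:
  motion:
    - {"delta_pos": [0, 0, -0.003], "dr": [0, 0, 0], "grip": 0.2}
    - {"delta_pos": [0, 0, -0.003], "dr": [0, 0, 0], "grip": 0.2}
    - {"delta_pos": [0, 0, -0.003], "dr": [0, 0, 0], "grip": 0.2}
    - {"delta_pos": [0, 0, -0.003], "dr": [0, 0, 0], "grip": 0.2}
    - {"delta_pos": [0, 0, 0], "dr": [0, 0, 0], "grip": 0.2}
    - {"delta_pos": [0, 0, 0], "dr": [0, 0, 0], "grip": 0.2}

```text
time: 33.7
tcp_pos: [0.5942, -0.2176, 0.0502]
tcp_rot: [-0.001, 1.0, -0.003, -0.001]
wrist_force: [0.3, -0.1, -5.2]
gripper_width: 0.0305
grasp_force: 80.0
```

Emit:
carry_out:
  motion:
    - {"delta_pos": [0, 0, -0.002], "dr": [0, 0, 0], "grip": 0.2}
    - {"delta_pos": [0, 0, 0], "dr": [0, 0, 0], "grip": 0.2}
    - {"delta_pos": [0, 0, -0.001], "dr": [0, 0, 0], "grip": 0.2}
    - {"delta_pos": [0, 0, 0], "dr": [0, 0, 0], "grip": 0.2}
    - {"delta_pos": [0, 0, -0.001], "dr": [0, 0, 0], "grip": 0.2}
    - {"delta_pos": [0, 0, 0], "dr": [0, 0, 0], "grip": 0.2}

```text
time: 34.45
tcp_pos: [0.5948, -0.2179, 0.0549]
tcp_rot: [-0.0, 1.0, -0.003, -0.001]
wrist_force: [-2.6, 1.3, -7.3]
gripper_width: 0.0302
grasp_force: 79.8
```

Emit:
carry_out:
  motion:
    - {"delta_pos": [0, 0, -0.001], "dr": [0, 0, 0], "grip": 0.2}
    - {"delta_pos": [0, 0, 0], "dr": [0, 0, 0], "grip": 0.2}

```text
time: 34.7
tcp_pos: [0.5947, -0.2178, 0.0552]
tcp_rot: [-0.0, 1.0, -0.003, -0.001]
wrist_force: [-1.2, 0.4, -12.5]
gripper_width: 0.0304
grasp_force: 80.1
```

Emit:
carry_out:
  motion:
    - {"delta_pos": [0, 0, 0], "dr": [0, 0, 0], "grip": 0.5}
    - {"delta_pos": [0, 0, 0], "dr": [0, 0, 0], "grip": 0.5}
    - {"delta_pos": [0, 0, 0], "dr": [0, 0, 0], "grip": 0.5}
    - {"delta_pos": [0, 0, -0.03], "dr": [0, 0, 0], "grip": 0.5}
    - {"delta_pos": [0, 0, -0.05], "dr": [0, 0, 0], "grip": 0.5}
    - {"delta_pos": [-0.01, -0.04, -0.05], "dr": [0, 0, 0], "grip": 0.5}
    - {"delta_pos": [-0.01, -0.04, -0.04], "dr": [0, 0, 0], "grip": 0.5}
    - {"delta_pos": [-0.01, -0.034, 0], "dr": [0, 0, 0], "grip": 0.5}
    - {"delta_pos": [0, 0, 0], "dr": [0, 0, 0], "grip": 0.5}
    - {"delta_pos": [0, 0, 0], "dr": [0, 0, 0], "grip": 0.5}
    - {"delta_pos": [0, 0, 0], "dr": [0, 0, 0], "grip": 0.5}

```text
time: 36.08
tcp_pos: [0.5666, -0.1064, 0.2243]
tcp_rot: [0.0, 1.0, -0.003, -0.0]
wrist_force: [0.5, -0.0, -0.1]
gripper_width: 0.0429
grasp_force: 0.0
```

```bash
python3 - <<'E'
from h import *
C,im=look('w15.png',z=.074,amin=1000)
cv2.imwrite('pics/w15c.png',cv2.resize(im[60:340,100:540],None,fx=1.8,fy=1.8)[...,::-1])
h=cv2.cvtColor(im,cv2.COLOR_RGB2HSV).astype(int); m=(h[...,0]>8)&(h[...,0]<20)&(h[...,1]>130)
ys,xs=np.where(m); 
for t in (60,150,180,210,235): print(t,(m&(h[...,2]>t)).sum())
E
```

```text
36.125 [ 0.5665 -0.1064  0.2242] [ 1.0e-04  1.0e+00 -3.2e-03 -2.0e-04] 0.0428 [ 0.2 -0.2  0.1]
red 4316 [189. 148.] [598.9   7.8] [37.4 96.6] 89.5
yellow 3645 [278. 156.] [590.9 -68.3] [32.8 89.3] 89.4
green 3349 [447. 155.] [ 592.  -213.6] [36.3 81.9] 89.7
60 1429
150 972
180 913
210 820
235 630
```

View pics/w15c.png

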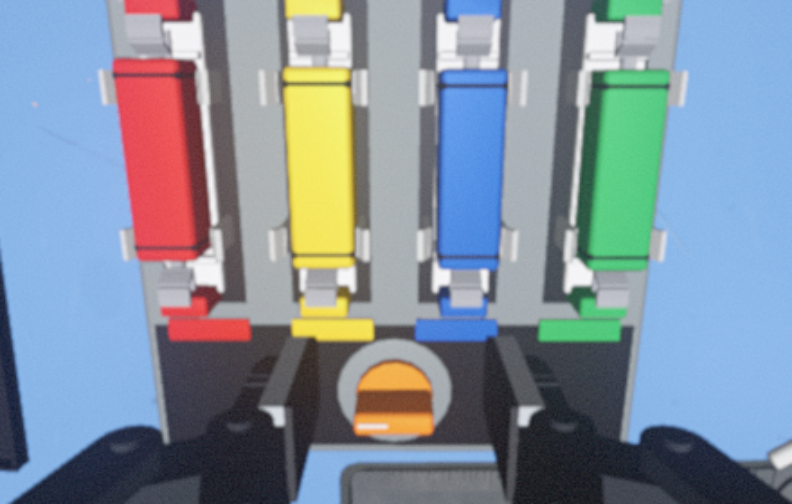

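```bash
python3 - <<'E'
from h import *
C=cam('wrist'); im=cv2.cvtColor(cv2.imread('pics/w15.png'),cv2.COLOR_BGR2RGB)
h=cv2.cvtColor(im,cv2.COLOR_RGB2HSV).astype(int)
for n,cu,cd in (('red',187,197),('yellow',276,279),('blue',363,361),('green',450,446)):
    a=[im[r0:r1,c-8:c+8].max(2).mean(1) for r0,r1,c in ((90,120,cu),(185,215,cd))]
    e=[]
    for A,r0,z in ((a[0],90,.074),(a[1],185,.074)):
        i=int(A[3:-3].argmin())+3; e.append(r0+i)
    P=[px2w(C,c,v,.074) for c,v in ((cu,e[0]),(cd,e[1]))]
    print(n,e,[p[:2].round(4) for p in P],'len',np.linalg.norm(P[0]-P[1]).round(4),'mid',((P[0]+P[1])/2)[:2].round(4))
C,s=shot('scene','s15.png'); 
b=cv2.resize(s[150:250,330:470],None,fx=5.5,fy=5.5,interpolation=cv2.INTER_CUBIC); cv2.imwrite('pics/s15c.png',b[...,::-1])
E
```

```text
red [101, 197] [array([0.6407, 0.0062]), array([0.5572, 0.0073])] len 0.0835 mid [0.599  0.0067]
yellow [106, 210] [array([ 0.6362, -0.0682]), array([ 0.5443, -0.0667])] len 0.0919 mid [ 0.5903 -0.0674]
blue [107, 202] [array([ 0.6349, -0.1414]), array([ 0.5515, -0.1419])] len 0.0835 mid [ 0.5932 -0.1416]
green [108, 203] [array([ 0.6336, -0.2147]), array([ 0.55  , -0.2196])] len 0.0838 mid [ 0.5918 -0.2172]
```

View pics/s15c.png

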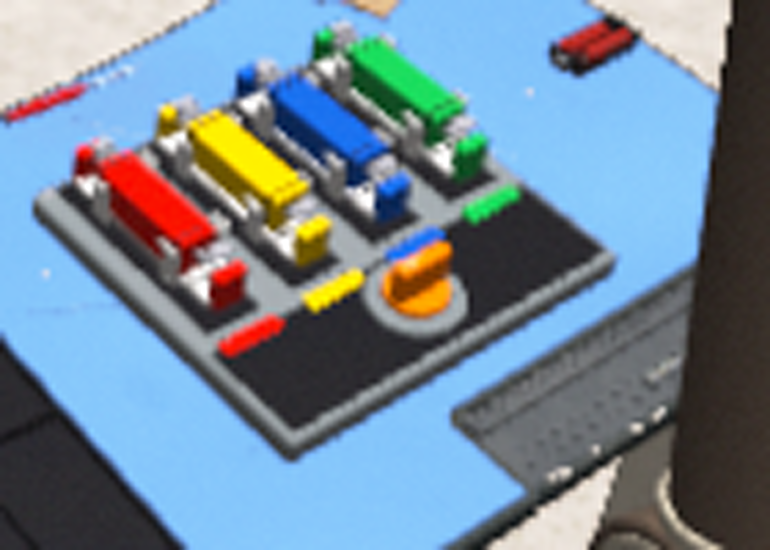

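```bash
python3 - <<'E'
from h import *
c=r.get_calibration('wrist'); M=np.array(c['mount'])
def C_at(p,yaw):
    T=np.eye(4); T[:3,:3]=np.array([[np.cos(yaw),np.sin(yaw),0],[np.sin(yaw),-np.cos(yaw),0],[0,0,-1]]); T[:3,3]=p; A=T@M; return c,A[:3,:3],A[:3,3]
for f,p,y in (('w7',(.5964,.0108,.053),0),('w8',(.6,.1814,.0949),0),('w9',(.594,-.0638,.0982),-.003),('w11',(.5907,-.1445,.0978),-.008),('w12',(.5991,-.1384,.0745),-.002),('w14',(.5962,-.2167,.0804),-.004),('w15',(.5665,-.1064,.2242),-.006)):
    im=cv2.cvtColor(cv2.imread(f'pics/{f}.png'),cv2.COLOR_BGR2RGB); C=C_at(p,y); print(f)
    for col in ('red','yellow','green'):
        n,l,s,cc=cv2.connectedComponentsWithStats(mask(im,col))
        for i in range(1,n):
            if s[i,4]<250: continue
            ys,xs=np.where(l==i); w=np.array([px2w(C,u,v,.074)[:2] for u,v in zip(xs,ys)])
            if abs(w[:,1].mean()-{'red':.011,'yellow':-.066,'green':-.2175}[col])<.025: print(' ',col,s[i,4],'x',w[:,0].min().round(4),w[:,0].max().round(4),'y',w[:,1].mean().round(4),'clip',xs.min()==0 or xs.max()==639)
E
```

```text
w7
  red 2017 x 0.6666 0.6767 y 0.0104 clip False
  red 2147 x 0.6375 0.6484 y 0.0104 clip False
  red 13161 x 0.5575 0.636 y 0.0105 clip False
  yellow 1726 x 0.6663 0.6758 y -0.0534 clip False
  yellow 410 x 0.5385 0.5585 y -0.0423 clip False
w8
  red 402 x 0.6386 0.6485 y 0.0327 clip True
  red 9204 x 0.5476 0.6386 y 0.0286 clip True
w9
  red 1141 x 0.667 0.6773 y 0.0046 clip False
  red 1155 x 0.6387 0.6477 y 0.0064 clip False
  red 9424 x 0.5562 0.6387 y 0.0057 clip False
  yellow 968 x 0.6668 0.6762 y -0.0654 clip False
  yellow 1871 x 0.6235 0.6391 y -0.064 clip False
  yellow 12863 x 0.5135 0.6215 y -0.0641 clip False
  green 1000 x 0.6655 0.6754 y -0.1995 clip False
w11
  red 1027 x 0.6655 0.6762 y -0.0048 clip True
  red 949 x 0.6375 0.6463 y -0.0003 clip True
  red 11637 x 0.5541 0.6369 y 0.0011 clip True
  red 1847 x 0.5234 0.5579 y -0.0065 clip False
  yellow 1104 x 0.6654 0.6757 y -0.0695 clip False
  yellow 1013 x 0.636 0.6453 y -0.0674 clip False
  yellow 9133 x 0.5524 0.6351 y -0.0687 clip False
  green 969 x 0.6644 0.6741 y -0.2068 clip False
w12
  red 903 x 0.6386 
[... 413 characters left out ...]
74 clip True
  yellow 1166 x 0.5254 0.5562 y -0.0798 clip False
  green 386 x 0.6656 0.6746 y -0.2175 clip False
  green 1470 x 0.6298 0.6392 y -0.2173 clip False
  green 12514 x 0.5321 0.628 y -0.217 clip False
w15
  red 359 x 0.6649 0.6756 y 0.0041 clip False
  red 4316 x 0.5505 0.6472 y 0.0088 clip False
  red 791 x 0.5056 0.535 y -0.0035 clip False
  yellow 328 x 0.6644 0.6752 y -0.0677 clip False
  yellow 267 x 0.637 0.6435 y -0.0669 clip False
  yellow 3645 x 0.5462 0.6355 y -0.0679 clip False
  yellow 715 x 0.5051 0.5335 y -0.0705 clip False
  green 340 x 0.6637 0.6735 y -0.2116 clip False
  green 3349 x 0.551 0.633 y -0.2158 clip False
  green 536 x 0.5043 0.5159 y -0.2004 clip False
```

All four pins sit under their tongues. Red now reads about 3 mm further along its bay than the others, so it may have been knocked. I'll go back and check it with a gentle tug before turning the screw.

Emit:
carry_out:
  motion:
    - {"delta_pos": [0.015, -0.05, 0], "dr": [0, 0, 0], "grip": 0.5}
    - {"delta_pos": [0.015, -0.05, 0], "dr": [0, 0, 0], "grip": 0.5}
    - {"delta_pos": [0, -0.017, 0.05], "dr": [0, 0, 0], "grip": 0.5}
    - {"delta_pos": [0, 0, 0.05], "dr": [0, 0, 0], "grip": 0.5}
    - {"delta_pos": [0, 0, 0], "dr": [0, 0, 0], "grip": 0.5}
    - {"delta_pos": [0, 0, 0], "dr": [0, 0, 0], "grip": 0.5}
    - {"delta_pos": [0, 0, 0], "dr": [0, 0, 0], "grip": 0.5}

```text
time: 37.05
tcp_pos: [0.5994, 0.0108, 0.1275]
tcp_rot: [0.0, 1.0, -0.003, 0.003]
wrist_force: [-0.2, -0.6, -0.3]
gripper_width: 0.0427
grasp_force: 0.0
```

```bash
python3 - <<'E'
from h import *
C,im=look('w16.png',amin=10**7)
for col,y0 in (('red',.011),('yellow',-.066),('green',-.2175)):
    n,l,s,cc=cv2.connectedComponentsWithStats(mask(im,col))
    for i in range(1,n):
        if s[i,4]<250: continue
        ys,xs=np.where(l==i); w=np.array([px2w(C,u,v,.074)[:2] for u,v in zip(xs,ys)])
        if abs(w[:,1].mean()-y0)<.03: print(' ',col,s[i,4],'x',w[:,0].min().round(4),w[:,0].max().round(4),'y',w[:,1].min().round(4),w[:,1].max().round(4))
E
```

```text
37.1 [0.5992 0.0108 0.1274] [ 1.0e-04  1.0e+00 -3.0e-03  2.6e-03] 0.0423 [0.2 0.8 0.9]
  red 764 x 0.6672 0.677 y -0.0016 0.022
  red 680 x 0.6411 0.6499 y -0.0025 0.0279
  red 6258 x 0.5581 0.64 y -0.0027 0.0289
  red 351 x 0.5501 0.5568 y -0.0022 0.0288
  red 740 x 0.5211 0.5448 y -0.0087 0.0318
  yellow 762 x 0.6668 0.6765 y -0.0726 -0.0489
  yellow 687 x 0.637 0.6459 y -0.0809 -0.0497
  yellow 6589 x 0.5464 0.636 y -0.081 -0.0434
```

Emit:
carry_out:
  motion:
    - {"delta_pos": [0, -0.002, 0.04], "dr": [0, 0, 0], "grip": 0.5}
    - {"delta_pos": [0, 0, 0.025], "dr": [0, 0, 0], "grip": 0.5}
    - {"delta_pos": [0, 0, 0.008], "dr": [0, 0, 0], "grip": 0.5}
    - {"delta_pos": [0, 0, 0], "dr": [0, 0, 0], "grip": 0.5}
    - {"delta_pos": [0, 0, 0], "dr": [0, 0, 0], "grip": 0.2}
    - {"delta_pos": [0, 0, 0], "dr": [0, 0, 0], "grip": 0.2}
    - {"delta_pos": [0, 0, 0], "dr": [0, 0, 0], "grip": 0.2}
    - {"delta_pos": [0, 0, 0], "dr": [0, 0, 0], "grip": 0.2}

```text
time: 38.1
tcp_pos: [0.5984, 0.0133, 0.0527]
tcp_rot: [0.0, 1.0, -0.003, 0.002]
wrist_force: [0.9, -0.3, 4.6]
gripper_width: 0.0304
grasp_force: 79.7
```

Emit:
carry_out:
  motion:
    - {"delta_pos": [-0.001, 0.001, 0], "dr": [0, 0, 0], "grip": 0.2}
    - {"delta_pos": [-0.001, 0.001, 0], "dr": [0, 0, 0], "grip": 0.2}
    - {"delta_pos": [-0.001, 0, 0], "dr": [0, 0, 0], "grip": 0.2}
    - {"delta_pos": [0, 0, 0], "dr": [0, 0, 0], "grip": 0.2}

```text
time: 38.6
tcp_pos: [0.5944, 0.0113, 0.0517]
tcp_rot: [0.0, 1.0, -0.003, 0.001]
wrist_force: [2.4, -0.1, 3.6]
gripper_width: 0.0301
grasp_force: 79.8
```

Emit:
carry_out:
  motion:
    - {"delta_pos": [0, 0, -0.001], "dr": [0, 0, 0], "grip": 0.2}
    - {"delta_pos": [0, 0, 0], "dr": [0, 0, 0], "grip": 0.2}
    - {"delta_pos": [0, 0, -0.001], "dr": [0, 0, 0], "grip": 0.2}
    - {"delta_pos": [0, 0, 0], "dr": [0, 0, 0], "grip": 0.2}
    - {"delta_pos": [0, 0, 0], "dr": [0, 0, 0], "grip": 0.2}

```text
time: 39.22
tcp_pos: [0.5934, 0.0114, 0.0529]
tcp_rot: [0.0, 1.0, -0.003, -0.001]
wrist_force: [3.2, -0.2, -3.8]
gripper_width: 0.0304
grasp_force: 79.3
```

Emit:
carry_out:
  motion:
    - {"delta_pos": [0.002, 0, -0.001], "dr": [0, 0, 0], "grip": 0.2}
    - {"delta_pos": [0, 0, 0], "dr": [0, 0, 0], "grip": 0.2}
    - {"delta_pos": [0, 0, -0.001], "dr": [0, 0, 0], "grip": 0.2}
    - {"delta_pos": [0, 0, 0], "dr": [0, 0, 0], "grip": 0.2}

```text
time: 39.72
tcp_pos: [0.5939, 0.0116, 0.0546]
tcp_rot: [-0.0, 1.0, -0.003, -0.002]
wrist_force: [-3.0, -0.4, -6.3]
gripper_width: 0.0303
grasp_force: 79.5
```

Emit:
carry_out:
  motion:
    - {"delta_pos": [0, 0, -0.001], "dr": [0, 0, 0], "grip": 0.2}
    - {"delta_pos": [0, 0, 0], "dr": [0, 0, 0], "grip": 0.2}
    - {"delta_pos": [0, 0, 0], "dr": [0, 0, 0], "grip": 0.2}

```text
time: 40.1
tcp_pos: [0.5942, 0.0116, 0.0553]
tcp_rot: [-0.0, 1.0, -0.003, -0.002]
wrist_force: [-3.5, 0.7, -12.3]
gripper_width: 0.0304
grasp_force: 80.0
```

```bash
cat >> h.py <<'E'
def ext(C,im,z=.074):
    for col,y0 in (('red',.011),('yellow',-.066),('green',-.2175)):
        n,l,s,cc=cv2.connectedComponentsWithStats(mask(im,col))
        for i in range(1,n):
            if s[i,4]<250: continue
            ys,xs=np.where(l==i); w=np.array([px2w(C,u,v,z)[:2] for u,v in zip(xs,ys)])
            if abs(w[:,1].mean()-y0)<.03: print(' ',col,s[i,4],'x',w[:,0].min().round(4),w[:,0].max().round(4),'y',w[:,1].min().round(4),w[:,1].max().round(4))
E
python3 -c "
from h import *
C,im=look('w17.png',amin=10**7); ext(C,im)"
```

```text
40.15 [0.5942 0.0116 0.0553] [-1.0e-04  1.0e+00 -2.6e-03 -1.9e-03] 0.0305 [ -3.9  -0.7 -12.2]
  red 1935 x 0.6664 0.6767 y -0.0012 0.0218
  red 1971 x 0.6367 0.6474 y -0.0046 0.0263
  red 13496 x 0.5531 0.6357 y -0.0071 0.0274
  yellow 1945 x 0.6661 0.676 y -0.07 -0.0465
  yellow 1673 x 0.6371 0.6463 y -0.0806 -0.0491
  yellow 11546 x 0.5649 0.6361 y -0.081 -0.0395
  yellow 384 x 0.5333 0.5478 y -0.0517 -0.0361
```

Emit:
carry_out:
  motion:
    - {"delta_pos": [0, 0, 0], "dr": [0, 0, 0], "grip": 0.5}
    - {"delta_pos": [0, 0, 0], "dr": [0, 0, 0], "grip": 0.5}
    - {"delta_pos": [0, 0, 0], "dr": [0, 0, 0], "grip": 0.5}
    - {"delta_pos": [0, 0, -0.03], "dr": [0, 0, 0], "grip": 0.5}
    - {"delta_pos": [0, 0, -0.05], "dr": [0, 0, 0], "grip": 0.5}
    - {"delta_pos": [-0.03, 0.04, -0.02], "dr": [0, 0, 0], "grip": 0.7}
    - {"delta_pos": [-0.04, 0.04, 0], "dr": [0, 0, 0], "grip": 0.7}
    - {"delta_pos": [-0.04, 0.034, 0], "dr": [0, 0, 0], "grip": 0.7}
    - {"delta_pos": [0, 0, 0], "dr": [0, 0, 0], "grip": 0.7}
    - {"delta_pos": [0, 0, 0], "dr": [0, 0, 0], "grip": 0.7}
    - {"delta_pos": [0, 0, 0], "dr": [0, 0, 0], "grip": 0.7}

```text
time: 41.52
tcp_pos: [0.487, -0.1015, 0.1572]
tcp_rot: [0.0, 1.0, -0.002, 0.001]
wrist_force: [0.0, 0.2, 0.6]
gripper_width: 0.0596
grasp_force: 0.0
```

```bash
cat >> h.py <<'E'
def knob(C,im,z=.069):
    h=cv2.cvtColor(im,cv2.COLOR_RGB2HSV).astype(int); m=((h[...,0]>6)&(h[...,0]<24)&(h[...,1]>110)&(h[...,2]>170)).astype(np.uint8)
    n,l,s,c=cv2.connectedComponentsWithStats(m)
    for i in range(1,n):
        if s[i,4]<100: continue
        ys,xs=np.where(l==i); w=np.array([px2w(C,u,v,z)[:2] for u,v in zip(xs,ys)],np.float32)*1000
        if abs(w[:,0].mean()-450)<60: rc=cv2.minAreaRect(w); print(s[i],np.round(rc[0],1),np.round(rc[1],1),round(rc[2],1))
E
python3 -c "
from h import *
C,im=look('w18.png',amin=10**7); ext(C,im); knob(C,im)"
```

```text
41.575 [ 0.4868 -0.1014  0.157 ] [ 1.0e-04  1.0e+00 -1.9e-03  7.0e-04] 0.0597 [ 0.3 -0.2  0.6]
  red 7121 x 0.5526 0.6186 y -0.0154 0.0248
  red 528 x 0.5449 0.5514 y -0.0139 0.0245
  red 530 x 0.5169 0.5285 y -0.0151 0.0172
  red 981 x 0.497 0.5086 y -0.0295 0.0121
  yellow 5881 x 0.5529 0.6183 y -0.0849 -0.0517
  yellow 481 x 0.5447 0.5517 y -0.0835 -0.0521
  yellow 461 x 0.5166 0.5282 y -0.0801 -0.0541
  yellow 949 x 0.4967 0.5076 y -0.0919 -0.05
  green 6636 x 0.551 0.6177 y -0.2317 -0.1917
  green 448 x 0.5433 0.5492 y -0.2313 -0.1998
  green 445 x 0.5153 0.5263 y -0.2219 -0.1973
  green 913 x 0.4954 0.5064 y -0.2165 -0.1748
[296 211  54  23 866] [ 475.7 -101.8] [16.8 39.2] 0.9
[294 244  58  19 882] [ 450.7 -101.8] [43.1 14.8] 89.7
```

Emit:
carry_out:
  motion:
    - {"delta_pos": [-0.0355, 0.0003, 0], "dr": [0, 0, 0], "grip": 0.6}
    - {"delta_pos": [0, 0, 0], "dr": [0, 0, -0.1745], "grip": 0.6}
    - {"delta_pos": [0, 0, 0], "dr": [0, 0, -0.1745], "grip": 0.6}
    - {"delta_pos": [0, 0, 0], "dr": [0, 0, -0.1745], "grip": 0.6}
    - {"delta_pos": [0, 0, 0], "dr": [0, 0, -0.1745], "grip": 0.6}
    - {"delta_pos": [0, 0, 0], "dr": [0, 0, -0.1745], "grip": 0.6}
    - {"delta_pos": [0, 0, 0], "dr": [0, 0, -0.1745], "grip": 0.6}
    - {"delta_pos": [0, 0, 0], "dr": [0, 0, -0.1745], "grip": 0.6}
    - {"delta_pos": [0, 0, 0], "dr": [0, 0, -0.1745], "grip": 0.6}
    - {"delta_pos": [0, 0, 0], "dr": [0, 0, -0.1745], "grip": 0.6}
    - {"delta_pos": [0, 0, 0], "dr": [0, 0, 0], "grip": 0.6}
    - {"delta_pos": [0, 0, 0], "dr": [0, 0, 0], "grip": 0.6}

```text
time: 43.08
tcp_pos: [0.4503, -0.1017, 0.1565]
tcp_rot: [-0.0, 0.71, 0.705, 0.0]
wrist_force: [-0.4, 0.0, 0.2]
gripper_width: 0.0516
grasp_force: 0.0
```

```bash
python3 -c "
from h import *
C,im=look('w19.png',amin=10**7); knob(C,im); print(r.get_obs()['joint_positions'].round(3))"
```

```text
43.125 [ 0.4501 -0.1018  0.1565] [-0.      0.7095  0.7047 -0.    ] 0.0512 [-0.1 -1.4  0.3]
[ 294  167   58   68 2526] [452.1 -95.9] [40.9 48.6] 31.7
[-0.317  0.084  2.071  0.     0.987 -0.31 ]
```

```bash
python3 - <<'E'
from h import *
C=cam('wrist'); im=cv2.cvtColor(cv2.imread('pics/w19.png'),cv2.COLOR_BGR2RGB)
for v in (167,171,230,235): print(v,[px2w(C,323,v,z)[:2].round(4) for z in (.069,.037)])
h=cv2.cvtColor(im,cv2.COLOR_RGB2HSV).astype(int)
for v in range(160,242,5): print(v,' '.join('%3d'%x if 6<hh<24 and s>110 else '  .' for x,hh,s in zip(h[v,286:360:3,2],h[v,286:360:3,0],h[v,286:360:3,1])))
E
```

```text
167 [array([ 0.4504, -0.0728]), array([ 0.4504, -0.0787])]
171 [array([ 0.4504, -0.0756]), array([ 0.4504, -0.082 ])]
230 [array([ 0.4501, -0.1196]), array([ 0.4501, -0.1322])]
235 [array([ 0.4501, -0.1236]), array([ 0.4501, -0.1367])]
160   .   .   .   .   .   .   .   .   .   .   .   .   .   .   .   .   .   .   .   .   .   .   .   .   .
165   .   .   .   .   .   .   .   .   .   .   .   .   .   .   .   .   .   .   .   .   .   .   .   .   .
170   .   .   .   .   .   .   .   . 220 239 147 130 127 128 136 228 231 190   .   .   .   .   .   .   .
175   .   .   .   .   .   . 242 244 245 209 154 168 168 167 164 175 246 245 245 207   .   .   .   .   .
180   .   .   .   . 216 245 245 245 246 214 242 243   . 243 244 221 245 246 245 245 240   .   .   .   .
185   .   .   .   . 245 245 245 246 246 217 241 245   . 245 245 221 246 244 245 244 245 229   .   .   .
190   .   .   . 237 246 244 246 245 246 219 241 246   . 246 245 225 246 245 246 244 245 246   .   .   .
195   .   .   . 242 245 245 245 245 245 217 242 246   . 245 245 222 245 245 245 244 245 247   .   .   .
200   .   .   . 236 245 246 245 
[... 203 characters left out ...]
 243 245 245 220 241 245 245 245 244 223 245 245 245 245   .   .   .   .   .
215   .   .   .   .   .   . 239 246 245 218 239 245 245 245 244 222 245 246 245   .   .   .   .   .   .
220   .   .   .   .   .   .   .   .   . 209 241 245 245 246 244 219   .   .   .   .   .   .   .   .   .
225   .   .   .   .   .   .   .   .   .   . 240 245 245 245 243 216   .   .   .   .   .   .   .   .   .
230   .   .   .   .   .   .   .   .   .   . 239 244 245 245 244 215   .   .   .   .   .   .   .   .   .
235   .   .   .   .   .   .   .   .   .   .   . 156 154 153 144   .   .   .   .   .   .   .   .   .   .
240   .   .   .   .   .   .   .   .   .   .   .   .   .   .   .   .   .   .   .   .   .   .   .   .   .
```

Emit:
carry_out:
  motion:
    - {"delta_pos": [0.0007, 0, 0.04], "dr": [0, 0, 0], "grip": 0.5}
    - {"delta_pos": [0, 0, 0.04], "dr": [0, 0, 0], "grip": 0.5}
    - {"delta_pos": [0, 0, 0.022], "dr": [0, 0, 0], "grip": 0.5}
    - {"delta_pos": [0, 0, 0.01], "dr": [0, 0, 0], "grip": 0.5}
    - {"delta_pos": [0, 0, 0], "dr": [0, 0, 0], "grip": 0.5}
    - {"delta_pos": [0, 0, 0], "dr": [0, 0, 0], "grip": 0.05}
    - {"delta_pos": [0, 0, 0], "dr": [0, 0, 0], "grip": 0.05}
    - {"delta_pos": [0, 0, 0], "dr": [0, 0, 0], "grip": 0.05}
    - {"delta_pos": [0, 0, 0], "dr": [0, 0, 0], "grip": 0.05}
    - {"delta_pos": [0, 0, 0], "dr": [0, 0, 0], "grip": 0.05}
    - {"delta_pos": [0, 0, 0], "dr": [0, 0, 0], "grip": 0.05}
  force: 50

```text
time: 44.5
tcp_pos: [0.4504, -0.1017, 0.0459]
tcp_rot: [0.001, 0.709, 0.705, 0.0]
wrist_force: [-2.0, 0.6, 5.9]
gripper_width: 0.0127
grasp_force: 50.3
```

Emit:
carry_out:
  motion:
    - {"delta_pos": [0, 0, 0], "dr": [0, 0, 0.1], "grip": 0.05}
    - {"delta_pos": [0, 0, 0], "dr": [0, 0, 0.1], "grip": 0.05}
    - {"delta_pos": [0, 0, 0], "dr": [0, 0, 0.1], "grip": 0.05}
    - {"delta_pos": [0, 0, 0], "dr": [0, 0, 0], "grip": 0.05}

```text
time: 45.0
tcp_pos: [0.4503, -0.1018, 0.0458]
tcp_rot: [0.001, 0.807, 0.591, 0.0]
wrist_force: [-2.6, -0.4, 5.8]
gripper_width: 0.013
grasp_force: 50.4
```

```bash
cat >> h.py <<'E'
def st():
    o=r.get_obs(); q=o['tcp_rot']; print(round(o['time'],2),o['tcp_pos'].round(4),'yaw',round(2*np.arctan2(q[2],q[1]),3),'F',o['wrist_force'].round(1),'T',o['wrist_torque'].round(3),'w',round(o['gripper_width'],4),round(o['grasp_force'],1),'q6',o['joint_positions'][5].round(3))
E
python3 -c "
from h import *
st()"
```

```text
45.0 [ 0.4503 -0.1018  0.0458] yaw 1.265 F [-2.6 -0.4  5.8] T [-0.063  0.441 -0.098] w 0.013 50.4 q6 -0.01
```

Emit:
carry_out:
  motion:
    - {"delta_pos": [0, 0, 0], "dr": [0, 0, 0.15], "grip": 0.05}
    - {"delta_pos": [0, 0, 0], "dr": [0, 0, 0.15], "grip": 0.05}
    - {"delta_pos": [0, 0, 0], "dr": [0, 0, 0.15], "grip": 0.05}
    - {"delta_pos": [0, 0, 0], "dr": [0, 0, 0.15], "grip": 0.05}
    - {"delta_pos": [0, 0, 0], "dr": [0, 0, 0.15], "grip": 0.05}
    - {"delta_pos": [0, 0, 0], "dr": [0, 0, 0.15], "grip": 0.05}
    - {"delta_pos": [0, 0, 0], "dr": [0, 0, 0.15], "grip": 0.05}
    - {"delta_pos": [0, 0, 0], "dr": [0, 0, 0.15], "grip": 0.05}
    - {"delta_pos": [0, 0, 0], "dr": [0, 0, 0.15], "grip": 0.05}
    - {"delta_pos": [0, 0, 0], "dr": [0, 0, 0.15], "grip": 0.05}
    - {"delta_pos": [0, 0, 0], "dr": [0, 0, 0.15], "grip": 0.05}
    - {"delta_pos": [0, 0, 0], "dr": [0, 0, 0], "grip": 0.05}

```text
time: 46.5
tcp_pos: [0.45, -0.1013, 0.0458]
tcp_rot: [-0.0, 0.981, -0.192, 0.0]
wrist_force: [-2.5, 1.3, 7.1]
gripper_width: 0.0131
grasp_force: 50.5
```

```bash
python3 -c "
from h import *
st()"
```

```text
46.5 [ 0.45   -0.1013  0.0458] yaw -0.386 F [-2.5  1.3  7.1] T [ 0.039  0.592 -0.068] w 0.0131 50.5 q6 1.64
```

Emit:
carry_out:
  motion:
    - {"delta_pos": [0, 0, 0], "dr": [0, 0, 0], "grip": 0.4}
    - {"delta_pos": [0, 0, 0], "dr": [0, 0, 0], "grip": 0.4}
    - {"delta_pos": [0, 0, -0.04], "dr": [0, 0, 0], "grip": 0.4}
    - {"delta_pos": [0, 0, 0], "dr": [0, 0, -0.1745], "grip": 0.4}
    - {"delta_pos": [0, 0, 0], "dr": [0, 0, -0.1745], "grip": 0.4}
    - {"delta_pos": [0, 0, 0], "dr": [0, 0, -0.1745], "grip": 0.4}
    - {"delta_pos": [0, 0, 0], "dr": [0, 0, -0.1745], "grip": 0.4}
    - {"delta_pos": [0, 0, 0], "dr": [0, 0, -0.1745], "grip": 0.4}
    - {"delta_pos": [0, 0, 0], "dr": [0, 0, -0.1745], "grip": 0.4}
    - {"delta_pos": [0, 0, 0], "dr": [0, 0, -0.1745], "grip": 0.4}
    - {"delta_pos": [0, 0, 0], "dr": [0, 0, -0.1745], "grip": 0.4}
    - {"delta_pos": [0, 0, 0], "dr": [0, 0, -0.1745], "grip": 0.4}

```text
time: 48.0
tcp_pos: [0.45, -0.1014, 0.0845]
tcp_rot: [0.0, 0.828, 0.561, 0.0]
wrist_force: [-0.8, -1.4, 0.7]
gripper_width: 0.0342
grasp_force: 0.0
```

Emit:
carry_out:
  motion:
    - {"delta_pos": [0, 0, 0], "dr": [0, 0, -0.1745], "grip": 0.4}
    - {"delta_pos": [0, 0, 0], "dr": [0, 0, -0.1745], "grip": 0.4}
    - {"delta_pos": [0, 0, 0], "dr": [0, 0, -0.1745], "grip": 0.4}
    - {"delta_pos": [0, 0, 0], "dr": [0, 0, -0.1745], "grip": 0.4}
    - {"delta_pos": [0, 0, 0], "dr": [0, 0, -0.1745], "grip": 0.4}
    - {"delta_pos": [0, 0, 0], "dr": [0, 0, -0.1745], "grip": 0.4}
    - {"delta_pos": [0, 0, 0], "dr": [0, 0, -0.1745], "grip": 0.4}
    - {"delta_pos": [0, 0, 0], "dr": [0, 0, -0.1745], "grip": 0.4}
    - {"delta_pos": [0, 0, 0], "dr": [0, 0, -0.1745], "grip": 0.4}
    - {"delta_pos": [0, 0, 0], "dr": [0, 0, 0], "grip": 0.4}
    - {"delta_pos": [0, 0, 0], "dr": [0, 0, 0], "grip": 0.4}

```text
time: 49.38
tcp_pos: [0.4499, -0.1014, 0.0845]
tcp_rot: [0.0, 0.193, 0.981, 0.0]
wrist_force: [0.2, -0.1, 0.5]
gripper_width: 0.0343
grasp_force: 0.0
```

```bash
python3 - <<'E'
from h import *
st()
C,im=shot('wrist','w20.png')
h=cv2.cvtColor(im,cv2.COLOR_RGB2HSV).astype(int); m=((h[...,0]>6)&(h[...,0]<24)&(h[...,1]>110)&(h[...,2]>60))
ys,xs=np.where(m); print(xs.min(),xs.max(),ys.min(),ys.max())
for v in range(ys.min(),ys.max(),8): print(v,' '.join('%3d'%x if t else '  .' for x,t in zip(h[v,270:380:5,2],m[v,270:380:5])))
E
```

```text
49.38 [ 0.4499 -0.1014  0.0845] yaw 2.754 F [ 0.2 -0.1  0.5] T [-0.011  0.018  0.022] w 0.0343 0.0 q6 -1.499
22 463 111 399
111   .   .   .   .   .   .   .   .   .   .   .   .   .   .   .   .   .   .   .   .   .   .
119   .   .   .   .   .   .   .   .   .   .   .   .   .   .   .   .   .   .   .   .   .   .
127   .   .   .   .   .   .   .   .   .   .   .   .   .   .   .   .   .   .   .   .   .   .
135   .   .   .   .   .   .   .   .   .   .   .   .   .   .   .   .   .   .   .   .   .   .
143   .   .   .   .   .   .   .   .   .   .   .   .   .   .   .   .   .   .   .   .   .   .
151   .   .   .   .   .   .   .   .   .   .   .   .   .   .   .   .   .   .   .   .   .   .
159   .   .   .   .   .   .   .   .   .   .   .   .   .   .   .   .   .   .   .   .   .   .
167   .   .   .   .   .   .   .   .   .   .   .   .   .   .   .   .   .   .   .   .   .   .
175   .   .   .   .   .   .   .   .   .   .   .   .   .   .   .   .   .   .   .   .   .   .
183   .   .   .   .   .   .   .   .   .   .   .   .   .   .   .   .   .   .   .   .   .   .
191   .   .   .   .   .   .   .   . 163 201 231 236 193 
[... 1635 characters left out ...]
   .   .   .   .   .   .   .   .   .   .   .   .   .   .
343   .   .   .   .   .   .   .   .   .   .   .   .   .   .   .   .   .   .   .   .   .   .
351   .   .   .   .   .   .   .   .   .   .   .   .   .   .   .   .   .   .   .   .   .   .
359   .   .   .   .   .   .   .   .   .   .   .   .   .   .   .   .   .   .   .   .   .   .
367   .   .   .   .   .   .   .   .   .   .   .   .   .   .   .   .   .   .   .   .   .   .
375   .   .   .   .   .   .   .   .   .   .   .   .   .   .   .   .   .   .   .   .   .   .
383   .   .   .   .   .   .   .   .   .   .   .   .   .   .   .   .   .   .   .   .   .   .
391   .   .   .   .   .   .   .   .   .   .   .   .   .   .   .   .   .   .   .   .   .   .
```

Emit:
carry_out:
  motion:
    - {"delta_pos": [0, 0, 0.025], "dr": [0, 0, 0], "grip": 0.4}
    - {"delta_pos": [0, 0, 0.013], "dr": [0, 0, 0], "grip": 0.4}
    - {"delta_pos": [0, 0, 0], "dr": [0, 0, 0], "grip": 0.4}
    - {"delta_pos": [0, 0, 0], "dr": [0, 0, 0], "grip": 0.05}
    - {"delta_pos": [0, 0, 0], "dr": [0, 0, 0], "grip": 0.05}
    - {"delta_pos": [0, 0, 0], "dr": [0, 0, 0], "grip": 0.05}
    - {"delta_pos": [0, 0, 0], "dr": [0, 0, 0], "grip": 0.05}
    - {"delta_pos": [0, 0, 0], "dr": [0, 0, 0], "grip": 0.05}

```text
time: 50.42
tcp_pos: [0.4504, -0.1015, 0.0471]
tcp_rot: [0.001, 0.192, 0.981, 0.0]
wrist_force: [-0.6, 0.8, 5.0]
gripper_width: 0.0131
grasp_force: 51.4
```

Emit:
carry_out:
  motion:
    - {"delta_pos": [0, 0, 0], "dr": [0, 0, 0.15], "grip": 0.05}
    - {"delta_pos": [0, 0, 0], "dr": [0, 0, 0.15], "grip": 0.05}
    - {"delta_pos": [0, 0, 0], "dr": [0, 0, 0.15], "grip": 0.05}
    - {"delta_pos": [0, 0, 0], "dr": [0, 0, 0.15], "grip": 0.05}
    - {"delta_pos": [0, 0, 0], "dr": [0, 0, 0.15], "grip": 0.05}
    - {"delta_pos": [0, 0, 0], "dr": [0, 0, 0.15], "grip": 0.05}
    - {"delta_pos": [0, 0, 0], "dr": [0, 0, 0.15], "grip": 0.05}
    - {"delta_pos": [0, 0, 0], "dr": [0, 0, 0.15], "grip": 0.05}
    - {"delta_pos": [0, 0, 0], "dr": [0, 0, 0.15], "grip": 0.05}
    - {"delta_pos": [0, 0, 0], "dr": [0, 0, 0.05], "grip": 0.05}
    - {"delta_pos": [0, 0, 0], "dr": [0, 0, 0], "grip": 0.05}

```text
time: 51.8
tcp_pos: [0.4494, -0.1017, 0.048]
tcp_rot: [0.004, 0.566, 0.824, -0.012]
wrist_force: [2.0, 22.4, 14.8]
gripper_width: 0.013
grasp_force: 712.1
```

```bash
python3 -c "
from h import *
st()"
```

```text
51.8 [ 0.4494 -0.1017  0.048 ] yaw 1.939 F [ 2.  22.4 14.8] T [ 4.315 -0.181 22.124] w 0.013 712.1 q6 -0.639
```

Emit:
carry_out:
  motion:
    - {"delta_pos": [0, 0, 0], "dr": [0, 0, -0.17], "grip": 0.05}
    - {"delta_pos": [0, 0, 0], "dr": [0, 0, -0.17], "grip": 0.05}
    - {"delta_pos": [0, 0, 0], "dr": [0, 0, -0.17], "grip": 0.05}
    - {"delta_pos": [0, 0, 0], "dr": [0, 0, 0], "grip": 0.05}

```text
time: 52.3
tcp_pos: [0.4495, -0.1017, 0.0479]
tcp_rot: [0.003, 0.548, 0.836, -0.011]
wrist_force: [1.6, 22.1, 14.3]
gripper_width: 0.0132
grasp_force: 656.1
```

```bash
python3 -c "
from h import *
st()"
```

```text
52.3 [ 0.4495 -0.1017  0.0479] yaw 1.981 F [ 1.6 22.1 14.3] T [ 4.078 -0.133 20.526] w 0.0132 656.1 q6 -0.686
```

Emit:
carry_out:
  motion:
    - {"delta_pos": [0, 0, 0], "dr": [0, 0, -0.15], "grip": 0.05}
    - {"delta_pos": [0, 0, 0], "dr": [0, 0, 0], "grip": 0.05}
    - {"delta_pos": [0, 0, 0], "dr": [0, 0, 0], "grip": 0.05}

```text
time: 52.68
tcp_pos: [0.4495, -0.1015, 0.0478]
tcp_rot: [0.002, 0.499, 0.867, -0.009]
wrist_force: [-0.0, 16.1, 12.7]
gripper_width: 0.0132
grasp_force: 490.9
```

```bash
python3 -c "
from h import *
st()"
```

```text
52.67 [ 0.4495 -0.1015  0.0478] yaw 2.098 F [-0.  16.1 12.7] T [ 3.031 -0.02  15.209] w 0.0132 490.9 q6 -0.812
```

Emit:
carry_out:
  motion:
    - {"delta_pos": [0, 0, 0], "dr": [0, 0, -0.15], "grip": 0.05}
    - {"delta_pos": [0, 0, 0], "dr": [0, 0, -0.15], "grip": 0.05}
    - {"delta_pos": [0, 0, 0], "dr": [0, 0, 0], "grip": 0.05}
    - {"delta_pos": [0, 0, 0], "dr": [0, 0, 0], "grip": 0.05}

```text
time: 53.18
tcp_pos: [0.4496, -0.1013, 0.0476]
tcp_rot: [0.0, 0.385, 0.923, -0.004]
wrist_force: [-2.2, 7.5, 9.8]
gripper_width: 0.0132
grasp_force: 232.6
```

```bash
python3 - <<'E'
from h import *
st()
C,im=shot('wrist','w21.png')
h=cv2.cvtColor(im,cv2.COLOR_RGB2HSV).astype(int); m=((h[...,0]>6)&(h[...,0]<24)&(h[...,1]>110)&(h[...,2]>60))
for v in range(170,330,8): print(v,' '.join('%3d'%x if t else '  .' for x,t in zip(h[v,250:400:5,2],m[v,250:400:5])))
E
```

```text
53.17 [ 0.4496 -0.1013  0.0476] yaw 2.352 F [-2.2  7.5  9.8] T [1.436 0.2   6.594] w 0.0132 232.6 q6 -1.084
170   .   .   .   .   .   .   .   .   .   .   .   .   .   .   .   .   .   .   .   .   .   .   .   .   .   .   .   .   .   .
178   .   .   .   .   .   .   .   .   .   .   .   .   .   .   .   .   .   .   .   .   .   .   .   .   .   .   .   .   .   .
186   .   .   .   .   .   .   .   .   .   .   .   .   .   .   .   .   .   .   .   .   .   .   .   .   .   .   .   .   .   .
194   .   .   .   .   .   .   .   .   .   .   .   .   .   .   .   .   .   .   .   .   .   .   .   .   .   .   .   .   .   .
202   .   .   .   .   .   .   .   .   .   .   .   .   .   .   .   .   .   .   .   .   .   .   .   .   .   .   .   .   .   .
210   .   .   .   .   .   .   .   .   .   .   .   . 153 164 190 213 190 151   .   .   .   .   .   .   .   .   .   .   .   .
218   .   .   .   .   .   .   .   .   . 187 219 136 136 142 141 184 255 255 255 255 213   .   .   .   .   .   .   .   .   .
226   .   .   .   .   .   .   .   . 255 255 142 138 139 139 137 137 255 255 255 255 255 255 213   .   .   .   .   .   .   .

[... 787 characters left out ...]
   .   . 255 255 255 255 255 249   .   .   .   .   .   .   .   .   .   .   .   .
290   .   .   .   .   .   .   .   .   .   .   .   . 246 255 255 255 255 255   .   .   .   .   .   .   .   .   .   .   .   .
298   .   .   .   .   .   .   .   .   .   .   .   .   . 252 255   .   . 255   .   .   .   .   .   .   .   .   .   .   .   .
306   .   .   .   .   .   .   .   .   .   .   .   .   . 236 255 255   . 255   .   .   .   .   .   .   .   .   .   .   .   .
314   .   .   .   .   .   .   .   .   .   .   .   .   .   . 249 255   .   .   .   .   .   .   .   .   .   .   .   .   .   .
322   .   .   .   .   .   .   .   .   .   .   .   .   .   .   . 255 255   . 138   .   .   .   .   .   .   .   .   .   .   .
```

Emit:
carry_out:
  motion:
    - {"delta_pos": [0, 0, 0], "dr": [0, 0, -0.12], "grip": 0.05}
    - {"delta_pos": [0, 0, 0], "dr": [0, 0, 0], "grip": 0.05}
    - {"delta_pos": [0, 0, 0], "dr": [0, 0, 0], "grip": 0.4}
    - {"delta_pos": [0, 0, 0], "dr": [0, 0, 0], "grip": 0.4}
    - {"delta_pos": [0, 0, 0], "dr": [0, 0, 0], "grip": 0.4}
    - {"delta_pos": [0, 0, -0.04], "dr": [0, 0, 0], "grip": 0.4}
    - {"delta_pos": [0, 0, -0.04], "dr": [0, 0, 0], "grip": 0.4}
    - {"delta_pos": [0, 0, 0], "dr": [0, 0, 0], "grip": 0.4}
    - {"delta_pos": [0, 0, 0], "dr": [0, 0, 0], "grip": 0.4}

```text
time: 54.35
tcp_pos: [0.4493, -0.1014, 0.126]
tcp_rot: [-0.0, 0.346, 0.938, 0.0]
wrist_force: [-0.8, 0.9, -0.2]
gripper_width: 0.0341
grasp_force: 0.0
```

```bash
cat >> h.py <<'E'
def barang(f):
    C,im=shot('wrist',f); st()
    h=cv2.cvtColor(im,cv2.COLOR_RGB2HSV).astype(int); m=((h[...,0]>6)&(h[...,0]<24)&(h[...,1]>110)&(h[...,2]>60))
    n,l,s,c=cv2.connectedComponentsWithStats(m.astype(np.uint8)); i=1+s[1:,4].argmax(); x,y,w,hh=s[i,:4]; print(s[i],c[i])
    # long bar-top edge lines seen as darker seams / outline
    g=cv2.cvtColor(im,cv2.COLOR_RGB2GRAY); e=cv2.Canny(g[y-4:y+hh+4,x-4:x+w+4],25,60)
    L=cv2.HoughLinesP(e,1,np.pi/360,18,minLineLength=22,maxLineGap=4)
    for q in ([] if L is None else L[:,0]):
        a=px2w(C,q[0]+x-4,q[1]+y-4,.069); b=px2w(C,q[2]+x-4,q[3]+y-4,.069); d=b-a
        print('line',q,'len',np.linalg.norm(d).round(4),'yaw',(np.arctan2(d[1],d[0])%np.pi).round(3),((a+b)/2)[:2].round(4))
E
python3 -c "
from h import *
barang('w22.png')"
```

```text
54.4 [ 0.4487 -0.1012  0.1254] yaw 2.436 F [0.5 1.1 0.3] T [-0.034  0.013 -0.005] w 0.0343 0.0 q6 -1.181
[ 292  176   64   78 3317] [323.79409105 208.73289117]
line [37  2 55 78] len 0.0516 yaw 2.666 [ 0.4494 -0.0925]
line [15  8 33 74] len 0.045 yaw 2.68 [ 0.4408 -0.1033]
line [17 22 31 77] len 0.0379 yaw 2.662 [ 0.4449 -0.1069]
line [38 17 51 72] len 0.0376 yaw 2.663 [ 0.4507 -0.0949]
line [39 56 45 79] len 0.0164 yaw 2.679 [ 0.4613 -0.106 ]
line [65 20 68 44] len 0.0158 yaw 2.581 [ 0.453 -0.079]
line [12 11 47  4] len 0.0218 yaw 1.066 [ 0.4261 -0.0864]
line [ 2 41 10 13] len 0.0189 yaw 2.145 [ 0.4261 -0.1056]
line [19 15 33 72] len 0.0388 yaw 2.657 [ 0.4427 -0.1034]
line [17 21 30 71] len 0.0343 yaw 2.667 [ 0.4428 -0.1056]
```

Measured bar yaw at the stop is 2.667 against 2.683 expected for 3.6 rad, so the knob is bottomed. I'm re-orienting for the back-off.

Emit:
carry_out:
  motion:
    - {"delta_pos": [0, 0, 0], "dr": [0, 0, 0.171], "grip": 0.4}
    - {"delta_pos": [0, 0, 0], "dr": [0, 0, 0.171], "grip": 0.4}
    - {"delta_pos": [0, 0, 0], "dr": [0, 0, 0.171], "grip": 0.4}
    - {"delta_pos": [0, 0, 0], "dr": [0, 0, 0.171], "grip": 0.4}
    - {"delta_pos": [0, 0, 0], "dr": [0, 0, 0.171], "grip": 0.4}
    - {"delta_pos": [0, 0, 0], "dr": [0, 0, 0.171], "grip": 0.4}
    - {"delta_pos": [0, 0, 0], "dr": [0, 0, 0.171], "grip": 0.4}
    - {"delta_pos": [0, 0, 0], "dr": [0, 0, 0.171], "grip": 0.4}
    - {"delta_pos": [0, 0, 0], "dr": [0, 0, 0.171], "grip": 0.4}

```text
time: 55.52
tcp_pos: [0.4483, -0.1009, 0.1246]
tcp_rot: [-0.001, 0.902, 0.431, -0.001]
wrist_force: [0.4, -0.4, -0.5]
gripper_width: 0.034
grasp_force: 0.0
```

Emit:
carry_out:
  motion:
    - {"delta_pos": [0, 0, 0], "dr": [0, 0, 0.171], "grip": 0.4}
    - {"delta_pos": [0, 0, 0], "dr": [0, 0, 0.171], "grip": 0.4}
    - {"delta_pos": [0, 0, 0], "dr": [0, 0, 0.171], "grip": 0.4}
    - {"delta_pos": [0, 0, 0], "dr": [0, 0, 0.171], "grip": 0.4}
    - {"delta_pos": [0, 0, 0], "dr": [0, 0, 0.171], "grip": 0.4}
    - {"delta_pos": [0, 0, 0], "dr": [0, 0, 0.171], "grip": 0.4}
    - {"delta_pos": [0, 0, 0], "dr": [0, 0, 0.171], "grip": 0.4}
    - {"delta_pos": [0, 0, 0], "dr": [0, 0, 0.171], "grip": 0.4}
    - {"delta_pos": [0, 0, 0], "dr": [0, 0, 0], "grip": 0.4}
    - {"delta_pos": [0, 0, 0], "dr": [0, 0, 0], "grip": 0.4}
    - {"delta_pos": [0, 0, 0], "dr": [0, 0, 0], "grip": 0.4}

```text
time: 56.9
tcp_pos: [0.4496, -0.1013, 0.1261]
tcp_rot: [-0.0, 0.973, -0.233, -0.0]
wrist_force: [0.4, -0.3, 0.2]
gripper_width: 0.0342
grasp_force: 0.0
```

```bash
python3 -c "
from h import *
barang('w23.png')"
```

```text
56.95 [ 0.4497 -0.1013  0.1263] yaw -0.47 F [-0.7  0.5  0.6] T [-0.035  0.002 -0.003] w 0.0341 0.0 q6 1.724
[ 290  174   65   79 3363] [322.1837645  208.56437704]
line [47 83 48 19] len 0.043 yaw 2.667 [ 0.4461 -0.1079]
line [25 76 25 17] len 0.0393 yaw 2.662 [ 0.4553 -0.0966]
line [27 34 27 62] len 0.0187 yaw 2.664 [ 0.4542 -0.0975]
line [45 66 45 18] len 0.0317 yaw 2.679 [ 0.4524 -0.1093]
line [38 86 71 71] len 0.0237 yaw 1.563 [ 0.4277 -0.1037]
line [38 45 38 19] len 0.0169 yaw 2.673 [ 0.4605 -0.1084]
line [65 52 67 27] len 0.0165 yaw 2.621 [ 0.4482 -0.1218]
line [ 5 30 17  8] len 0.0159 yaw 2.169 [ 0.4755 -0.0974]
line [26 11 27 33] len 0.014 yaw 2.707 [ 0.4695 -0.105 ]
line [47 86 72 75] len 0.0179 yaw 1.552 [ 0.4249 -0.106 ]
```

Emit:
carry_out:
  motion:
    - {"delta_pos": [0, 0, 0.04], "dr": [0, 0, 0], "grip": 0.4}
    - {"delta_pos": [0, 0, 0.03], "dr": [0, 0, 0], "grip": 0.4}
    - {"delta_pos": [0, 0, 0.009], "dr": [0, 0, 0], "grip": 0.4}
    - {"delta_pos": [0, 0, 0], "dr": [0, 0, 0], "grip": 0.4}
    - {"delta_pos": [0, 0, 0], "dr": [0, 0, 0], "grip": 0.05}
    - {"delta_pos": [0, 0, 0], "dr": [0, 0, 0], "grip": 0.05}
    - {"delta_pos": [0, 0, 0], "dr": [0, 0, 0], "grip": 0.05}
    - {"delta_pos": [0, 0, 0], "dr": [0, 0, 0], "grip": 0.05}
    - {"delta_pos": [0, 0, 0], "dr": [0, 0, 0], "grip": 0.05}
    - {"delta_pos": [0, 0, 0], "dr": [0, 0, 0.02], "grip": 0.05}
    - {"delta_pos": [0, 0, 0], "dr": [0, 0, 0], "grip": 0.05}

```text
time: 58.32
tcp_pos: [0.4511, -0.1018, 0.0489]
tcp_rot: [0.0, 0.97, -0.241, 0.001]
wrist_force: [-0.1, 0.3, 7.5]
gripper_width: 0.0131
grasp_force: 52.5
```

```bash
python3 -c "
from h import *
st()"
```

```text
58.33 [ 0.4511 -0.1018  0.0489] yaw -0.487 F [-0.1  0.3  7.5] T [0.123 0.008 0.729] w 0.0131 52.5 q6 1.743
```

Emit:
carry_out:
  motion:
    - {"delta_pos": [0, 0, 0], "dr": [0, 0, -0.16], "grip": 0.05}
    - {"delta_pos": [0, 0, 0], "dr": [0, 0, -0.16], "grip": 0.05}
    - {"delta_pos": [0, 0, 0], "dr": [0, 0, -0.16], "grip": 0.05}
    - {"delta_pos": [0, 0, 0], "dr": [0, 0, -0.16], "grip": 0.05}
    - {"delta_pos": [0, 0, 0], "dr": [0, 0, -0.16], "grip": 0.05}
    - {"delta_pos": [0, 0, 0], "dr": [0, 0, -0.16], "grip": 0.05}
    - {"delta_pos": [0, 0, 0], "dr": [0, 0, -0.16], "grip": 0.05}
    - {"delta_pos": [0, 0, 0], "dr": [0, 0, -0.16], "grip": 0.05}
    - {"delta_pos": [0, 0, 0], "dr": [0, 0, -0.16], "grip": 0.05}
    - {"delta_pos": [0, 0, 0], "dr": [0, 0, -0.14], "grip": 0.05}
    - {"delta_pos": [0, 0, 0], "dr": [0, 0, 0], "grip": 0.05}
    - {"delta_pos": [0, 0, 0], "dr": [0, 0, 0], "grip": 0.05}

```text
time: 59.82
tcp_pos: [0.4507, -0.1006, 0.0489]
tcp_rot: [-0.0, 0.856, 0.518, 0.001]
wrist_force: [-0.6, 4.2, 8.2]
gripper_width: 0.0128
grasp_force: 51.7
```

```bash
python3 -c "
from h import *
st()"
```

```text
59.83 [ 0.4507 -0.1006  0.0489] yaw 1.088 F [-0.6  4.2  8.2] T [0.733 0.155 0.016] w 0.0128 51.7 q6 0.165
```

Emit:
carry_out:
  motion:
    - {"delta_pos": [0, 0, 0], "dr": [0, 0, -0.015], "grip": 0.05}
    - {"delta_pos": [0, 0, 0], "dr": [0, 0, 0], "grip": 0.05}
    - {"delta_pos": [0, 0, 0], "dr": [0, 0, 0], "grip": 0.4}
    - {"delta_pos": [0, 0, 0], "dr": [0, 0, 0], "grip": 0.4}
    - {"delta_pos": [0, 0, 0], "dr": [0, 0, 0], "grip": 0.4}
    - {"delta_pos": [0, 0, -0.04], "dr": [0, 0, 0], "grip": 0.4}
    - {"delta_pos": [0, 0, -0.04], "dr": [0, 0, 0], "grip": 0.4}
    - {"delta_pos": [0, 0, -0.05], "dr": [0, 0, 0], "grip": 0.4}
    - {"delta_pos": [0, 0, -0.05], "dr": [0, 0, 0], "grip": 0.4}
    - {"delta_pos": [0, 0, 0], "dr": [0, 0, 0], "grip": 0.4}
    - {"delta_pos": [0, 0, 0], "dr": [0, 0, 0], "grip": 0.4}

```text
time: 61.2
tcp_pos: [0.4493, -0.1013, 0.2269]
tcp_rot: [-0.0, 0.851, 0.524, -0.0]
wrist_force: [0.4, 0.4, -0.4]
gripper_width: 0.0341
grasp_force: 0.0
```

```bash
python3 - <<'E'
from h import *
barang('w24.png')
C=cam('wrist'); im=cv2.cvtColor(cv2.imread('pics/w24.png'),cv2.COLOR_BGR2RGB); ext(C,im)
for n in('top','scene'):
    C,im=shot(n,n+'9.png')
    for col in ('red','yellow','blue','green'):
        for a,c,rc in blobs(im,col,60):
            w=px2w(C,*c,.074)
            if .3<w[0]<.8 and -.35<w[1]<.35: print(n,col,a,w[:2].round(3))
E
```

```text
61.25 [ 0.4486 -0.1011  0.226 ] yaw 1.104 F [-1.4 -0.8 -1. ] T [-0.019  0.018  0.017] w 0.0342 0.0 q6 0.15
[ 301  154   46   53 1649] [323.60642814 177.95269861]
line [32 57 32  6] len 0.0481 yaw 1.11 [ 0.4553 -0.1023]
line [19 25 19 57] len 0.0307 yaw 1.098 [ 0.4406 -0.1047]
line [21 16 21 52] len 0.0341 yaw 1.1 [ 0.4453 -0.0996]
line [35 57 35 12] len 0.0427 yaw 1.112 [ 0.4566 -0.106 ]
line [28 30 28  3] len 0.0248 yaw 1.106 [ 0.4584 -0.0878]
line [24  5 26 30] len 0.0231 yaw 1.182 [ 0.4556 -0.0874]
  red 1170 x 0.5383 0.5904 y -0.0067 0.0196
  red 524 x 0.51 0.5224 y -0.0047 0.0221
  red 825 x 0.4822 0.4942 y -0.0166 0.0264
  yellow 4649 x 0.539 0.6405 y -0.082 -0.0505
  yellow 674 x 0.4817 0.4933 y -0.0816 -0.0384
  yellow 392 x 0.5097 0.5219 y -0.075 -0.0502
  green 3669 x 0.5384 0.6378 y -0.2304 -0.1883
  green 483 x 0.4806 0.4921 y -0.2115 -0.1681
  green 270 x 0.5087 0.5204 y -0.2197 -0.1912
top red 187 [0.591 0.012]
top yellow 186 [ 0.592 -0.066]
top blue 123 [ 0.599 -0.14 ]
top green 174 [ 0.588 -0.217]
scene red 232 [0.594 0.019]
scene yellow 220 [ 0.591 -0.058]
scene blue 191 [ 0.588 -0.132]
scene green 186 [ 0.588 -0.207]
```

```bash
python3 -c "
from h import *
print(r.job_done())"
```

```text
the job is handed in; nothing more can be done
None
```

I handed the job in at about 61 s: all four cartridges were tugged up to their cradle stops, and the knob was bottomed, backed off about a quarter turn (1.58 rad) and released. Red had drifted about 3 mm, so I re-centred and re-tugged it. The knob reached its stop early and I twisted on against it to about 22 N m before easing off; the job_done call gave no verdict.

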